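Vent the purge station and unload its trap cartridges

ROBOT

A 6-joint arm with a two-finger parallel gripper is mounted at the origin on the work surface. World frame = base frame: x ahead of the robot, y to its left, z up, the work surface at z = 0. Lengths are in m, angles in rad, forces in N, time in s.
With the tool pointing down it reaches from about 0.375 to 0.9 m from the base axis. Payload 3.1 kg.
Tool frame: the origin (TCP) lies midway between the tips of the shut fingers; the grasp point (between the pads) lies 19 mm behind it; z points along the fingers, y is the line along which they close (so a half turn about z gives the same grasp; the last joint's range is limited). The gripper opens to 85 mm and grips with 20 to 120 N. Pads are 22 mm wide; open, the fingers measure 114 mm over their backs; the gripper's body (76 mm by 85 mm) begins 54 mm behind the grasp point. The pads swing forward as they close: fully open they stand 13 mm farther back than shut.
Start: joints at [-1.528, 0.527, 1.433, -0, 1.181, -0.178], TCP at [0.138, -0.61, 0.231] pointing down, gripper open.
Joint ranges: [-3.08, 3.08], [-0.75, 2.2], [0.22, 2.44], [-1.43, 4.57], [0, 2.65], [-2.85, 2.85]. Speed limits (rad/s): [2.79, 2.79, 3.14, 3.14, 3.14, 3.14].

INTERFACE

Orientations are given as a unit quaternion [x, y, z, w].
In Python, from station import manip gives the robot as it stands. The module is installed in compiled form; this text tells all that it offers.
- The arm moves only by the tool apply_moves, never from a script. Its arguments are lists of equal length, an entry for each row: "claw": the gripper's target within -1 to 1 (fully open at 1, half-way at 0, shut at -1); "travel": the shift along the tool's x, y, z scaled (see below), a list of three; "turn": the turn, a rotation vector about the tool's x, y, z scaled (see below), a list of three. In form: {"claw": [claw, ...], "travel": [[dx, dy, dz], ...], "turn": [[rx, ry, rz], ...]}. A call has 1 to 5 rows; each row is the pose to reach, as a shift and turn from the pose commanded when the call began, along the tool's axes at that moment, turning the shorter way round; what a row does not reach only later rows make up. The controller multiplies each number of a shift by 800 mm and each number of a turn by 180 degrees. A row lasts 1/12 s, in which the tool goes at most 41.7 mm and 7.16 degrees, less where a joint would pass 70% of its speed; a pose out of reach is approached as far as the arm can. A call with a number of a shift or a turn outside -1 to 1 is refused whole. A call with a gripper value outside its range is refused whole. The fingers move at their own pace and stop on an object; "newtons" is the grip in N (left out, the last holds). Time passes only in rows, so rows that repeat a pose let the fingers close. It gives the time, the measured TCP pose, the force, the opening and the grip force at its end, in the units of the state.
- manip.sense(): the state, without advancing time (a new reading comes with each control period).
- manip.snapshot(name): name is "scene" or "side" or "wrist"; returns a dict with "pixels" (420x560x3 uint8, red, green, blue), "depth" (420x560 float32, m along the optical axis (not along the pixel's ray), 0 where there is no reading), "intrinsics" (3x3 intrinsics, pixels), "R" (3x3) and "t" (3): a world point X has camera coordinates R X + t. Camera axes: x right, y down, z forward; pixel columns grow to the right and rows downward; lengths in m; the calibration is good to about 2 mm. A picture is of the moment at which its call begins.
- manip.sign_off(): hands the job in; it is judged then, once.
The state is a dict: "t": time; "q": joint angles; "qd": joint speeds; "tau": joint torques, N m; "tcp_pos": TCP position; "tool_rot": TCP orientation; "force": force on the tool from outside, world axes, zero at the start; "ft_torque": the same for the moment, N m; "finger_gap": opening from 0.0 (shut) to 1.0 (fully open); "gripper_force": force on a finger pad.
Only numpy, scipy, OpenCV 4.12 (cv2) and the standard library are available. Lean on these libraries where they do the work, as an engineer would, in place of code of your own. Each camera call takes 0.05 s, during which the arm holds its last target. There are 200 camera calls.

TASK

Bring both gas valve rods to their middle click, which vents the purge station; only then open it: set the hood on the black rubber mat, then the clamp bridge beside it on the mat, and put every cartridge from the wells into the steel tray, standing or lying. Then close the empty station again: bridge back on the block, hood fully seated over it, both rods still in the middle click and the other things on the bench undisturbed.

Things in the scene. Friction and masses are not known exactly. Their poses are not given: they have to be found in the camera images.
- valve_a: fixed grey gas valve block, 70 (x) x 60 (y) x 90 high, two brass stubs on top reaching 120 high; origin at the centre of its underside; its rod comes out of its -x face, 60 above its underside, beside no other part; this one's rod starts pushed fully in
- rod_a (a joint): travel of valve_a's push-pull rod along the block's own -x, in m: 0 = fully in, 0.020 = middle click, 0.040 = fully out. A spring click holds it in each of the three positions; leaving a click takes up to about 10 N along the rod, let go 12 mm or more from a click it snaps on into the next one by itself, under 8 mm it snaps back, and about halfway between it may hang
- rod_a_knob (a point): centre of the black knob on rod_a: a round knob, diameter 26, 24 long along the rod, 60 above the bench; it moves with the rod, 45 in front of the block's face when fully in and 85 when fully out
- valve_b: fixed grey gas valve block, 70 (x) x 60 (y) x 90 high, two brass stubs on top reaching 120 high; origin at the centre of its underside; its rod comes out of its -x face, 60 above its underside, beside no other part; this one's rod starts pulled fully out
- rod_b (a joint): travel of valve_b's push-pull rod along the block's own -x, in m: 0 = fully in, 0.020 = middle click, 0.040 = fully out. A spring click holds it in each of the three positions; leaving a click takes up to about 10 N along the rod, let go 12 mm or more from a click it snaps on into the next one by itself, under 8 mm it snaps back, and about halfway between it may hang
- rod_b_knob (a point): centre of the black knob on rod_b: a round knob, diameter 26, 24 long along the rod, 60 above the bench; it moves with the rod, 45 in front of the block's face when fully in and 85 when fully out
- base: fixed base of the purge station: grey flange 90 (x) x 196 (y) x 14 high carrying an aluminium block 50 x 156, top 40 above the bench, with four square wells 25 deep in a row along its y at -51, -17, 17, 51; origin at the centre of its underside
- hood: loose white hood (cover, open below) standing on the base's flange over the block, bridge and cartridges: 64 (x) x 170 (y) x 92 high outside, walls 4, 0.3 kg; black handle bar on top, 16 (x) x 60 (y) x 26 high, top 118 above the origin; origin at the centre of its open underside, z up. It seats with its walls round the block, 3 clear on every side, its rim on the flange 14 above the bench. To clear the bridge it must rise 90 straight up
- bridge: loose steel clamp bridge under the hood, standing on the block over the cartridges: top plate 34 (x) x 148 (y) x 5, on two end feet 33 high; black grip on top, 14 (x) x 40 (y) x 20 high, its top 58 above the origin; 0.15 kg; origin at the centre of its underside (level with the feet), which stand on the block's top, centred, long side along the base's y
- cart1: loose square steel trap cartridge, 22 x 22 x 55 high, 60 g, brass dot on top; stands in a well of the base under the bridge, its upper 30 out of the block; may be absent (2 to 4 are present); origin at the centre of its 22 x 22 underside, z along its length
- cart2: loose square steel trap cartridge, 22 x 22 x 55 high, 60 g, brass dot on top; stands in a well of the base under the bridge, its upper 30 out of the block; may be absent (2 to 4 are present); origin at the centre of its 22 x 22 underside, z along its length
- cart3: loose square steel trap cartridge, 22 x 22 x 55 high, 60 g, brass dot on top; stands in a well of the base under the bridge, its upper 30 out of the block; may be absent (2 to 4 are present); origin at the centre of its 22 x 22 underside, z along its length
- cart4: loose square steel trap cartridge, 22 x 22 x 55 high, 60 g, brass dot on top; stands in a well of the base under the bridge, its upper 30 out of the block; may be absent (2 to 4 are present); origin at the centre of its 22 x 22 underside, z along its length
- mat: fixed black rubber mat, 220 x 220 x 3; origin at the centre of its underside
- tray: fixed open steel tray, 200 x 200 outside, 25 high, walls and floor 4; origin at the centre of its underside
- jar: bystander, not to be disturbed: small jar, diameter 36, height 50
- solvent: bystander, not to be disturbed: amber bottle, diameter 60, height 130
- beaker: bystander, not to be disturbed: glass beaker, diameter 66, height 80
- driver: bystander, not to be disturbed: screwdriver lying down
- spanner: bystander, not to be disturbed: spanner lying down
- carton: bystander, not to be disturbed: cardboard box 70 x 50 x 30
- vial: bystander, not to be disturbed: tiny bottle, diameter 24, height 35
Mind the look-alikes: they are no part of the job. What is shaped like the hood but blue or turquoise is not meant.

How it is judged:
On the way, in this order (a step that is already met when the one before it is completed fails the run):
1. both valve rods in their middle click, the hood not yet taken away (value of joint rod_a between 0.0165 and 0.0235 m and value of joint rod_b between 0.0165 and 0.0235 m and horizontal distance between hood and base below 0.08 m), for 0.3 s.
2. the hood set on the mat (x of hood in the frame of mat between -0.11 and 0.11 m and y of hood in the frame of mat between -0.11 and 0.11 m and height (world z) of hood below 0.05 m and linear speed of hood below 0.02 m/s and value of joint rod_a between 0.0165 and 0.0235 m and value of joint rod_b between 0.0165 and 0.0235 m), for 0.2 s.
3. the clamp bridge set on the mat (x of bridge in the frame of mat between -0.11 and 0.11 m and y of bridge in the frame of mat between -0.11 and 0.11 m and height (world z) of bridge below 0.04 m and linear speed of bridge below 0.02 m/s), for 0.2 s.
4. every cartridge in the tray (x of cart1 in the frame of tray between -0.096 and 0.096 m and y of cart1 in the frame of tray between -0.096 and 0.096 m and height (world z) of each of cart1, cart2, cart3, cart4 below 0.035 m and linear speed of each of cart1, cart2, cart3, cart4 below 0.02 m/s and x of cart2 in the frame of tray between -0.096 and 0.096 m and y of cart2 in the frame of tray between -0.096 and 0.096 m and x of cart3 in the frame of tray between -0.096 and 0.096 m and y of cart3 in the frame of tray between -0.096 and 0.096 m and x of cart4 in the frame of tray between -0.096 and 0.096 m and y of cart4 in the frame of tray between -0.096 and 0.096 m), for 0.2 s.
5. the clamp bridge back on the block (horizontal distance between bridge and base below 0.015 m and height (world z) of bridge between 0.034 and 0.046 m and angle between bridge's own z axis and vertical below 0.1 rad and linear speed of bridge below 0.02 m/s), for 0.2 s.
At the end, for the whole second after the job is handed in: Both rods within 3.5 mm of the middle click; every present cartridge inside the tray, down on its floor; bridge upright on the block within 15 mm of its centre; hood upright and down on the flange (6 mm), within 10 mm of centre; all at rest (all of step 4 and all of step 5 and value of joint rod_a between 0.0165 and 0.0235 m and value of joint rod_b between 0.0165 and 0.0235 m and horizontal distance between hood and base below 0.01 m and height (world z) of hood between 0.008 and 0.02 m and angle between hood's own z axis and vertical below 0.1 rad and linear speed of hood below 0.02 m/s); the robot touches nothing.
It fails at once if a bystander pushed more than 5 cm (distance of any of jar, solvent, beaker, driver, spanner, carton, vial from where it was at the start of the episode above 0.05 m).
Of cart1, cart2, cart3, cart4 only 2 to 4 are there at a start; the rules pass over those that are not, and their reading is None.
At some moment in a run one of cart1, cart2, cart3, cart4 may be knocked a few centimetres aside while the robot is not near it.
Once in a run the grip may slacken for a moment while it holds something.
It also fails if it takes over 210 s, if anything falls off the work surface, if the arm or the gripper's body presses on something with over 40 N, if the wrist force passes 120 N, or if a joint passes its speed limit or range.

## Working session

There is one attempt and no reset: what is moved stays moved. The work goes in short steps, Python scripts to look and compute and a tool call to move; the robot and the scene stay as the last step left them, time stands still between calls to the robot, and variables do not carry over. Pictures are saved under pics/ and viewed, at most 14 in all, crops included, and the job is handed in when it is done.

Besides the shell and the picture viewer there is one more tool, called after "Call:" as a command line: name --argument value ..., lists and objects as JSON in quotes. apply_moves: Moves the arm, as the interface text tells. Shifts and turns lie within -1 to 1; 1 stands for 800 mm of shift or 180 degrees of turn. Its arguments: {"type":"object","properties":{"claw":{"type":"array","items":{"type":"number"}},"travel":{"type":"array","items":{"type":"array","items":{"type":"number"}}},"turn":{"type":"array","items":{"type":"array","items":{"type":"number"}}},"newtons":{"type":"number"}},"required":["claw","travel","turn"]}

```bash
mkdir -p pics; cat > h.py <<'E'
import numpy as np,cv2
from station import manip
def snap(n,f=None):
    s=manip.snapshot(n)
    if f: cv2.imwrite('pics/'+f,s['pixels'][:,:,::-1])
    return s
def pts(s):
    d=s['depth'];K=s['intrinsics'];v,u=np.indices(d.shape)
    c=np.stack([(u-K[0,2])/K[0,0]*d,(v-K[1,2])/K[1,1]*d,d],-1)
    return (c-s['t'])@s['R']   # world, HxWx3
def proj(s,X):
    c=s['R']@np.array(X)+s['t'];p=s['intrinsics']@c;return p[:2]/p[2]
E
python3 - <<'E'
from h import *
for n in('scene','side','wrist'):
    s=snap(n,n+'0.png'); np.savez('/tmp/%s0.npz'%n,**s); print(n,-s['R'].T@s['t'],s['R'][2],s['intrinsics'][0,0])
print({k:v for k,v in manip.sense().items()})
E
```

```text
scene [ 1.44961891 -0.02866599  1.02330665] [-0.71888056  0.02213429 -0.69478113] 484.7936351177637
side [-0.19434478  0.86321272  1.02646489] [ 0.44490142 -0.5966985  -0.66784251] 475.5871160096576
wrist [ 0.20875977 -0.59487721  0.37366399] [-0.27968588 -0.06107802 -0.9581468 ] 363.73949796558634
{'t': 0.15, 'q': array([-1.52753515e+00,  5.28267619e-01,  1.43360068e+00,  2.49787587e-05,
        1.18139154e+00, -1.78494812e-01]), 'qd': array([-0.00031623, -0.00196683, -0.00277513, -0.0004696 , -0.00050324,
       -0.00101697]), 'tau': array([ 6.98104650e-04, -4.42743909e+01, -1.78276330e+01, -2.41055377e-04,
        5.64107497e-03,  1.06356396e-05]), 'tcp_pos': array([ 0.1374793 , -0.60913831,  0.23055152]), 'tool_rot': array([ 9.93859511e-01,  1.10646185e-01,  6.78459198e-05, -8.30906826e-04]), 'force': array([ 0.07274164, -1.08839783,  0.00851435]), 'ft_torque': array([-0.04257057, -0.01537297, -0.01853725]), 'gripper_force': 0.0, 'finger_gap': 0.9989098040379694}
```

View pics/scene0.png

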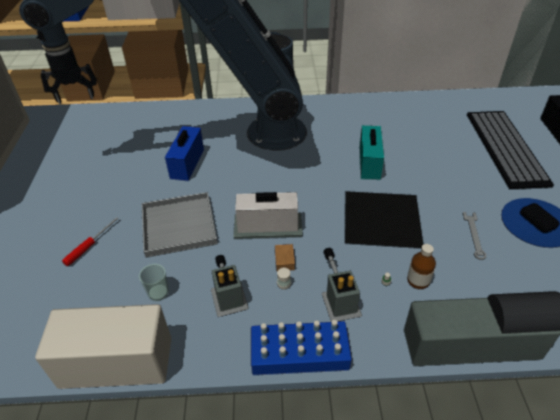

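View pics/side0.png

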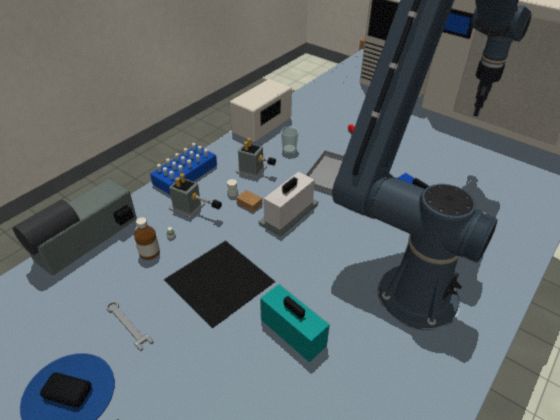

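Scene view: the white hood is at (267,212), and the blue (185,152) and turquoise (372,150) look-alikes are not meant. The valve at (227,288) has a short rod with its knob at (221,262), so it is valve_a. The one at (343,293) has a long rod with its knob at (330,254), so it is valve_b. The mat is at (383,218) and the tray at (180,223). Bystanders: carton (285,257), jar (284,278), vial (387,279), bottle (423,268), beaker (155,283), screwdriver and spanner.

```bash
python3 - <<'E'
from h import *
S={n:dict(np.load('/tmp/%s0.npz'%n)) for n in('scene','side')}
boxes={'scene':dict(hood=(230,185,305,240),va=(205,265,248,315),vb=(322,270,362,320),ka=(212,252,230,270),kb=(320,245,338,264),mat=(340,188,425,248),tray=(138,190,220,252)),
'side':dict(hood=(255,165,325,230),va=(230,135,268,178),vb=(165,170,205,215),ka=(264,152,280,168),kb=(208,195,226,212),mat=(160,238,280,325))}
def rect(P,lab):
    q=cv2.minAreaRect((P[:,:2]*1000).astype(np.float32)); print(lab,len(P),np.round(q[0],1),np.round(q[1],1),round(q[2],1),'z',P[:,2].mean().round(4))
for n,s in S.items():
    W=pts(s);c=s['pixels'].astype(int);g=c.max(2);sat=c.max(2)-c.min(2)
    for k,(a,b,u,v) in boxes[n].items():
        w=W[b:v,a:u].reshape(-1,3);gg=g[b:v,a:u].ravel();z=w[:,2]
        if k=='hood':
            rect(w[(z>.1)&(z<.112)],n+' hoodtop'); rect(w[(z>.124)&(z<.14)],n+' handle')
            rect(w[(z>.009)&(z<.018)],n+' flange')
        elif k in('va','vb'):
            m=(z>.083)&(z<.096); rect(w[m],n+k+'top')
            m=(z>.11)&(z<.13); rect(w[m],n+k+'stubs')
        elif k in('ka','kb'):
            m=(z>.045)&(z<.08)&(gg<60); rect(w[m],n+k); print(w[m].max(0).round(4))
        elif k=='mat': rect(w[(gg<40)&(z>-.01)&(z<.01)],n+k)
        elif k=='tray': rect(w[(z>.02)&(z<.03)],n+k)
    # bystanders
s=S['scene'];W=pts(s)
for nm,(u,v) in dict(carton=(285,252),jar=(284,272),vial=(387,276),bottle=(427,250),beaker=(153,272),blue=(185,135),teal=(372,135)).items():print(nm,W[v,u].round(3))
E
```

```text
scene hoodtop 863 [475.9 -45.2] [169.5  69. ] 88.3 z 0.1047
scene handle 112 [476.  -45.4] [20.3 58.1] 5.0 z 0.1293
scene flange 473 [478.1 -46. ] [197.   95.4] 86.9 z 0.013
scenevatop 497 [ 722.6 -148.5] [73.4 59.6] 14.5 z 0.09
scenevastubs 56 [ 730.7 -146.8] [15.1 35.1] 18.4 z 0.1174
scenevbtop 531 [755.3 131.8] [71.1 61.3] 10.3 z 0.0902
scenevbstubs 59 [765.6 132.9] [13.4 34.9] 4.9 z 0.1175
sceneka 81 [ 647.2 -167.6] [27.9 22.5] 16.7 z 0.0673
[ 0.6604 -0.1546  0.0779]
scenekb 82 [639.1 111.4] [25.4 22.7] 4.9 z 0.0679
[0.652  0.1229 0.0762]
scenemat 3740 [459.2 294.2] [213.3 221.5] 82.0 z 0.0018
scenetray 350 [ 454.9 -306.2] [208.1 200. ] 10.9 z 0.023
side hoodtop 672 [473.1 -42.5] [175.2  67.9] 89.0 z 0.1059
side handle 83 [472.8 -41.1] [59.9 17.4] 88.9 z 0.1309
side flange 412 [ 520.5 -107.9] [235.3 335.7] 38.0 z 0.0136
sidevatop 193 [ 719.5 -144.4] [71.7 65.9] 16.5 z 0.0908
sidevastubs 33 [ 730.3 -142.5] [11.7 36.1] 15.8 z 0.1171
sidevbtop 258 [752.8 135.2] [72.6 65.3] 9.3 z 0.0907
sidevbstubs 39 [765.  134.6] [16.9 36.8] 12.2 z 0.1168
sideka 42 [ 638.5 -162.5] [25.  17.7] 43.8 z 0.0653
[ 0.6504 -0.1518  0.0745]
sidekb 57 [632.4 116.6] [22.8 22.3] 22.5 z 0.0663
[0.6447 0.1284 0.0757]
sidemat 4651 [457.1 294.7] [214.7 216.4] 81.6 z 0.003
carton [0.601 0.001 0.032]
jar [ 0.68  -0.006  0.047]
vial [0.694 0.257 0.029]
bottle [0.697 0.34  0.129]
beaker [ 0.665 -0.338  0.052]
blue [ 0.155 -0.299  0.109]
teal [0.208 0.295 0.118]
```

Call:
apply_moves --claw '[1,1,1,1,1]' --travel '[[0.185,-0.101,0],[0.185,-0.101,0],[0.185,-0.101,0],[0.185,-0.101,0],[0.185,-0.101,0]]' --turn '[[0,0,0],[0,0,0],[0,0,0],[0,0,0],[0,0,0]]'

```text
t: 0.57
tcp_pos: [0.2683, -0.4919, 0.2308]
tool_rot: [0.994, 0.113, 0.001, -0.003]
force: [-0.4, 0.3, 0.1]
finger_gap: 0.999
gripper_force: 0.0
```

Call:
apply_moves --claw '[1,1,1,1,1]' --travel '[[0.185,-0.101,0],[0.185,-0.101,0],[0.185,-0.101,0],[0.185,-0.101,0],[0.185,-0.101,0]]' --turn '[[0,0,0],[0,0,0],[0,0,0],[0,0,0],[0,0,0]]'

```text
t: 0.98
tcp_pos: [0.3946, -0.3817, 0.2311]
tool_rot: [0.994, 0.114, 0.001, -0.002]
force: [-1.0, -0.5, -0.4]
finger_gap: 1.0
gripper_force: 0.0
```

Call:
apply_moves --claw '[1,1,1,1,1]' --travel '[[0.185,-0.101,0],[0.185,-0.101,0],[0.185,-0.101,0],[0.185,-0.101,0],[0.185,-0.101,0]]' --turn '[[0,0,0],[0,0,0],[0,0,0],[0,0,0],[0,0,0]]'

```text
t: 1.4
tcp_pos: [0.5216, -0.2712, 0.2313]
tool_rot: [0.994, 0.114, 0.002, -0.001]
force: [0.3, -0.2, -0.7]
finger_gap: 0.998
gripper_force: 0.0
```

```bash
python3 - <<'E'
from h import *
s=snap('wrist','w1.png'); np.savez('/tmp/w1.npz',**s)
print(proj(s,[.643,-.165,.06]),proj(s,[.474,-.043,.132]))
E
```

```text
[179.89454355   5.21125047] [-58.84222267 200.23756654]
```

View pics/w1.png

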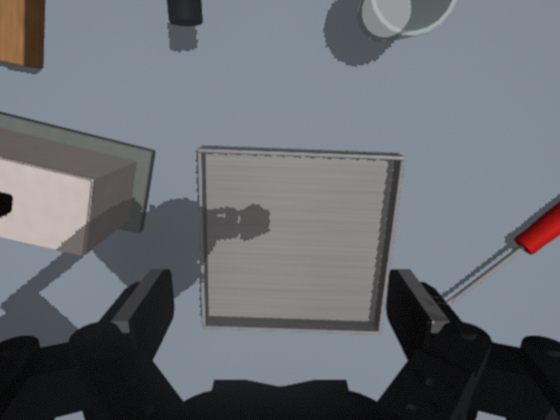

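Wrist view: the tray is at (300,240), knob_a at (183,8) at the upper edge, the hood's end at (60,210), and the beaker at (405,15).

Call:
apply_moves --claw '[1,1,1,1,1]' --travel '[[0.069,-0.088,0.03],[0.069,-0.088,0.03],[0.069,-0.088,0.03],[0.069,-0.088,0.03],[0.069,-0.088,0.03]]' --turn '[[0,0,-0.009],[0,0,-0.009],[0,0,-0.009],[0,0,-0.009],[0,0,-0.009]]'

```text
t: 1.87
tcp_pos: [0.5551, -0.1959, 0.2072]
tool_rot: [0.992, 0.125, -0.001, 0.0]
force: [-0.3, -0.5, -0.4]
finger_gap: 0.997
gripper_force: 0.0
```

```bash
cat >> h.py <<'E'
def pose():
    st=manip.sense();q=st['tool_rot'];from scipy.spatial.transform import Rotation as R
    return st,st['tcp_pos'],R.from_quat(q)
def go(x,y,z,yaw):
    "print shift/turn (scaled) to world target, yaw of tool x in deg"
    from scipy.spatial.transform import Rotation as R
    st,p,r=pose(); c,s_=np.cos(np.radians(yaw)),np.sin(np.radians(yaw))
    t=R.from_matrix(np.array([[c,s_,0],[s_,-c,0],[0,0,-1]]).T)
    d=r.inv().apply(np.array([x,y,z])-p)/.8
    print('travel',d.round(4),'turn',((r.inv()*t).as_rotvec()/np.pi).round(4),'dist',np.linalg.norm(d)*.8,'tcp',p.round(4),'t',st['t'])
def rect(P,lab):
    q=cv2.minAreaRect((P[:,:2]*1000).astype(np.float32)); print(lab,len(P),np.round(q[0],1),np.round(q[1],1),round(q[2],1),'z',np.median(P[:,2]).round(4))
E
python3 - <<'E'
from h import *
s=snap('wrist','w2.png'); W=pts(s);g=s['pixels'].max(2)
z=W[...,2]; v,u=np.indices(z.shape)
m=(z>.083)&(z<.097)&(u>100)&(u<500)&(v<150)&(np.hypot(W[...,0]-.72,W[...,1]+.147)<.06); rect(W[m],'va top')
m=(z>.11)&(z<.13)&(np.hypot(W[...,0]-.72,W[...,1]+.147)<.06); rect(W[m],'stubs')
m=(z>.045)&(z<.08)&(g<60)&(np.hypot(W[...,0]-.643,W[...,1]+.165)<.035); rect(W[m],'knob'); print(W[m].max(0),W[m].min(0))
m=(z>.055)&(z<.08)&(np.hypot(W[...,0]-.69,W[...,1]+.155)<.035)&(g>60);rect(W[m],'rod')
m=(z>.1)&(z<.112)&(np.hypot(W[...,0]-.474,W[...,1]+.045)<.11); rect(W[m],'hood')
go(.643,-.165,.15,14.5)
E
```

```text
va top 0 [0. 0.] [0. 0.] 0.0 z nan
stubs 0 [0. 0.] [0. 0.] 0.0 z nan
knob 1112 [ 650.  -166.5] [38.  23.8] 14.3 z 0.0715
[ 0.66883111 -0.1549251   0.07539366] [ 0.62917564 -0.18254565  0.06236591]
rod 965 [ 672.1 -161.3] [32.1 57.7] 14.6 z 0.0656
hood 8557 [472.8 -66.7] [126.5  65.3] 88.8 z 0.1064
travel [ 0.1161 -0.0113  0.0719] turn [ 0.0004  0.0001 -0.0012] dist 0.10964514276751654 tcp [ 0.5552 -0.1966  0.2075] t 1.9167
  return _methods._mean(a, axis=axis, dtype=dtype,
  ret = ret.dtype.type(ret / rcount)
```

View pics/w2.png

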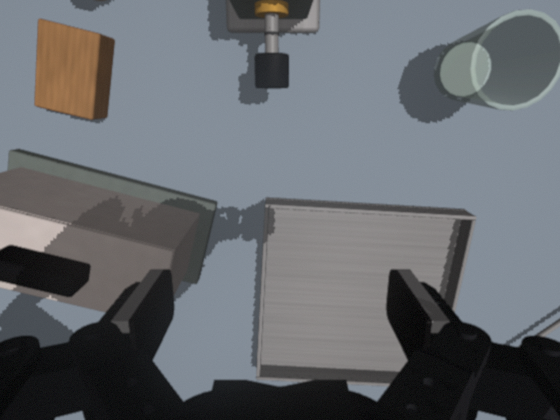

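Wrist view: knob_a is at (272,70) with the rod leading up to valve_a at the top edge. The carton is at (75,70) and the beaker at (500,60), so the fingers have clear room.

Call:
apply_moves --claw '[1,1,1,1,1]' --travel '[[0.1155,-0.009,0.07],[0.1155,-0.009,0.07],[0.1155,-0.009,0.07],[0.1155,-0.009,0.12],[0.1155,-0.009,0.12]]' --turn '[[0,0,0],[0,0,0],[0,0,0],[0,0,0],[0,0,0]]'

```text
t: 2.33
tcp_pos: [0.6398, -0.1654, 0.1044]
tool_rot: [0.992, 0.124, -0.005, -0.003]
force: [-1.9, 0.2, -2.2]
finger_gap: 0.999
gripper_force: 0.0
```

Call:
apply_moves --claw '[1,1,1,-1,-1]' --travel '[[0,0,0.05],[0,0,0.091],[0,0,0.091],[0,0,0.091],[0,0,0.091]]' --turn '[[0,0,0],[0,0,0],[0,0,0],[0,0,0],[0,0,0]]' --newtons 40

```text
t: 2.75
tcp_pos: [0.6444, -0.1668, 0.041]
tool_rot: [0.992, 0.124, 0.001, 0.001]
force: [0.3, 0.7, 0.0]
finger_gap: 0.749
gripper_force: 0.0
```

Call:
apply_moves --claw '[-1,-1,-1,-1,-1]' --travel '[[0,0,0],[0,0,0],[0,0,0],[0,0,0],[0,0,0]]' --turn '[[0,0,0],[0,0,0],[0,0,0],[0,0,0],[0,0,0]]'

```text
t: 3.17
tcp_pos: [0.645, -0.1666, 0.0412]
tool_rot: [0.992, 0.125, 0.002, 0.002]
force: [-1.5, -3.4, 7.7]
finger_gap: 0.291
gripper_force: 39.1
```

Call:
apply_moves --claw '[-1,-1,-1,-1,-1]' --travel '[[-0.009,0,0],[-0.018,0,0],[-0.026,0,0],[-0.026,0,0],[-0.026,0,0]]' --turn '[[0,0,0],[0,0,0],[0,0,0],[0,0,0],[0,0,0]]'

```text
t: 3.58
tcp_pos: [0.6256, -0.1716, 0.0412]
tool_rot: [0.992, 0.125, 0.003, 0.002]
force: [1.1, -0.9, 6.8]
finger_gap: 0.294
gripper_force: 40.4
```

Call:
apply_moves --claw '[1,1,1,1,1]' --travel '[[-0.026,0,0],[0,0,0],[0,0,0],[0,0,0],[0,0,0]]' --turn '[[0,0,0],[0,0,0],[0,0,0],[0,0,0],[0,0,0]]'

```text
t: 4.0
tcp_pos: [0.6233, -0.17, 0.0388]
tool_rot: [0.992, 0.125, 0.0, 0.0]
force: [0.1, 0.6, 0.2]
finger_gap: 0.976
gripper_force: 0.0
```

Call:
apply_moves --claw '[1,1,1,1,1]' --travel '[[0,0,-0.1],[0,0,-0.14],[-0.08,0,-0.2],[-0.08,0,-0.2],[-0.08,0,-0.2]]' --turn '[[0,0,0],[0,0,0],[0,0,0],[0,0,0],[0,0,0]]'

```text
t: 4.42
tcp_pos: [0.56, -0.1869, 0.2028]
tool_rot: [0.992, 0.125, 0.001, 0.002]
force: [-0.6, -0.1, 0.3]
finger_gap: 1.001
gripper_force: 0.0
```

```bash
python3 - <<'E'
from h import *
a=np.radians(14.5);ax=np.array([np.cos(a),np.sin(a)])
for n,s0 in(('wrist',None),('scene','scene'),('side','side')):
    for s in ([dict(np.load('/tmp/%s0.npz'%s0))] if s0 else [])+[snap(n,'x_%s.png'%n)]:
        W=pts(s);g=s['pixels'].max(2);z=W[...,2]
        m=(z>.05)&(z<.08)&(g<50)&(np.hypot(W[...,0]-.635,W[...,1]+.168)<.04)
        t=(W[m][:,:2]-[.643,-.167])@ax; print(n,m.sum(),np.percentile(t,[2,5,50,95]).round(4))
E
```

```text
wrist 466 [-0.0306 -0.0301 -0.019  -0.0102]
scene 71 [-0.0087 -0.0067  0.005   0.0141]
scene 67 [-0.0278 -0.0266 -0.0141 -0.0062]
side 39 [-0.0138 -0.012  -0.0029  0.0087]
side 37 [-0.0325 -0.0321 -0.0231 -0.0128]
```

Call:
apply_moves --claw '[1,1,1,1,1]' --travel '[[0.0455,-0.175,0],[0.0455,-0.175,0],[0.0455,-0.175,0],[0.0455,-0.175,0],[0.0455,-0.175,0]]' --turn '[[0,0,0],[0,0,0],[0,0,0],[0,0,0],[0,0,0]]'

```text
t: 4.98
tcp_pos: [0.5607, -0.036, 0.1963]
tool_rot: [0.992, 0.127, -0.002, -0.002]
force: [0.4, 0.0, -0.3]
finger_gap: 1.002
gripper_force: 0.0
```

Call:
apply_moves --claw '[1,1,1,1,1]' --travel '[[0.0455,-0.175,0],[0.0455,-0.175,0],[0.0455,-0.175,0],[0.0455,-0.175,0],[0.0455,-0.175,0]]' --turn '[[0,0,0.028],[0,0,0.028],[0,0,0.028],[0,0,0.028],[0,0,0.028]]'

```text
t: 5.4
tcp_pos: [0.5621, 0.1074, 0.1967]
tool_rot: [0.997, 0.083, -0.001, -0.001]
force: [-0.1, -0.7, -0.0]
finger_gap: 0.998
gripper_force: 0.0
```

```bash
python3 - <<'E'
from h import *
s=snap('wrist','w3.png'); W=pts(s);g=s['pixels'].max(2);z=W[...,2]
m=(z>.05)&(z<.08)&(g<50)&(np.hypot(W[...,0]-.637,W[...,1]-.114)<.035); rect(W[m],'knob')
a=np.radians(9.4);t=(W[m][:,:2]-[.636,.114])@[np.cos(a),np.sin(a)];print(np.percentile(t,[2,50,95]))
m=(z>.055)&(z<.08)&(g>60)&(np.hypot(W[...,0]-.68,W[...,1]-.12)<.03); rect(W[m],'rod')
go(.636,.114,.038,9.4)
E
```

```text
knob 0 [0. 0.] [0. 0.] 0.0 z nan
  return _methods._mean(a, axis=axis, dtype=dtype,
  ret = ret.dtype.type(ret / rcount)
Traceback (most recent call last):
IndexError: index -1 is out of bounds for axis 0 with size 0
```

View pics/w3.png

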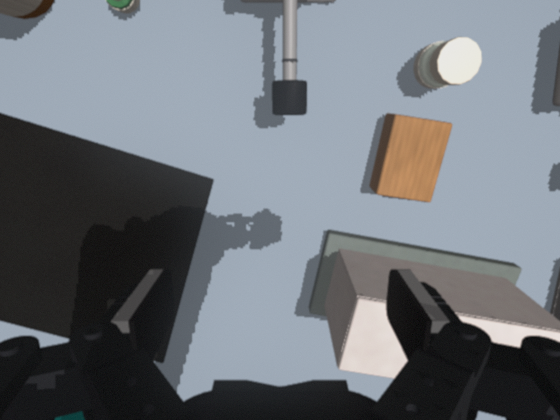

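```bash
python3 - <<'E'
from h import *
s=snap('wrist'); W=pts(s); np.savez('/tmp/w3.npz',**s)
print(proj(s,[.636,.114,.06]),W[50:140:15,270:290:10].round(3),s['depth'].min())
go(.636,.114,.038,9.4)
E
```

```text
[282.51696147  95.90417109] [[[ 0.672  0.131  0.001]
  [ 0.666  0.121  0.063]]

 [[ 0.66   0.129  0.   ]
  [ 0.656  0.119  0.064]]

 [[ 0.645  0.125  0.066]
  [ 0.646  0.118  0.072]]

 [[ 0.635  0.123  0.067]
  [ 0.636  0.116  0.072]]

 [[ 0.625  0.121  0.067]
  [ 0.626  0.114  0.074]]

 [[ 0.609  0.121 -0.   ]
  [ 0.611  0.112 -0.   ]]] 0.0
travel [0.0931 0.0024 0.1986] turn [0.0001 0.0006 0.0001] dist 0.17544525578487494 tcp [0.5625 0.1038 0.197 ] t 5.5
```

Wrist view: knob_b is at (290,97) with its rod straight up to valve_b at (288,0). The carton is at (413,158), the jar at (450,62) and the vial at (120,5), so there is clear room.

Call:
apply_moves --claw '[1,1,1,1,1]' --travel '[[0.092,0.006,0.04],[0.092,0.006,0.08],[0.092,0.006,0.12],[0.092,0.006,0.16],[0.092,0.006,0.1986]]' --turn '[[0,0,0],[0,0,0],[0,0,0],[0,0,0],[0,0,0]]'

```text
t: 5.92
tcp_pos: [0.6362, 0.1081, 0.0359]
tool_rot: [0.997, 0.08, -0.001, 0.0]
force: [-0.9, 0.1, -0.6]
finger_gap: 0.998
gripper_force: 0.0
```

Call:
apply_moves --claw '[1,1,-1,-1,-1]' --travel '[[0,0,0],[0,0,0],[0,0,0],[0,0,0],[0,0,0]]' --turn '[[0,0,0],[0,0,0],[0,0,0],[0,0,0],[0,0,0]]' --newtons 40

```text
t: 6.33
tcp_pos: [0.6378, 0.1103, 0.0424]
tool_rot: [0.997, 0.081, 0.003, 0.0]
force: [0.6, 0.3, -0.1]
finger_gap: 0.604
gripper_force: 0.0
```

Call:
apply_moves --claw '[-1,-1,-1,-1,-1]' --travel '[[0,0,0],[0,0,0],[0,0,0],[0,0,0],[0,0,0]]' --turn '[[0,0,0],[0,0,0],[0,0,0],[0,0,0],[0,0,0]]'

```text
t: 6.75
tcp_pos: [0.6365, 0.1131, 0.042]
tool_rot: [0.997, 0.081, 0.001, -0.002]
force: [-1.3, 5.8, 6.3]
finger_gap: 0.291
gripper_force: 38.9
```

Call:
apply_moves --claw '[-1,-1,-1,-1,-1]' --travel '[[0.009,0,0],[0.018,0,0],[0.026,0,0],[0.026,0,0],[0.026,0,0]]' --turn '[[0,0,0],[0,0,0],[0,0,0],[0,0,0],[0,0,0]]'

```text
t: 7.17
tcp_pos: [0.6563, 0.1166, 0.042]
tool_rot: [0.997, 0.081, 0.001, -0.002]
force: [-3.1, 5.7, 8.0]
finger_gap: 0.29
gripper_force: 39.6
```

Call:
apply_moves --claw '[1,1,1,1,1]' --travel '[[0,0,0],[0,0,0],[0,0,0],[0,0,0],[0,0,0]]' --turn '[[0,0,0],[0,0,0],[0,0,0],[0,0,0],[0,0,0]]'

```text
t: 7.58
tcp_pos: [0.6564, 0.1136, 0.0395]
tool_rot: [0.997, 0.081, -0.0, 0.0]
force: [-0.3, -0.4, 0.8]
finger_gap: 0.972
gripper_force: 0.0
```

Call:
apply_moves --claw '[1,1,1,1,1]' --travel '[[0,0,-0.05],[0,0,-0.1],[0,0,-0.15],[-0.08,0,-0.2],[-0.08,0,-0.2]]' --turn '[[0,0,0],[0,0,0],[0,0,0],[0,0,0],[0,0,0]]'

```text
t: 8.0
tcp_pos: [0.5945, 0.1032, 0.2024]
tool_rot: [0.997, 0.081, 0.003, 0.0]
force: [-0.1, 1.3, -1.3]
finger_gap: 1.0
gripper_force: 0.0
```

```bash
cat > rods.py <<'E'
from h import *
def rods():
  for nm,k,yaw in(('a',(.643,-.167),14.5),('b',(.6365,.112),9.4)):
    a=np.radians(yaw);ax=np.array([np.cos(a),np.sin(a)])
    for n in('scene','side'):
      r=[]
      for s in [dict(np.load('/tmp/%s0.npz'%n)),snap(n)]:
        W=pts(s);g=s['pixels'].max(2);z=W[...,2];d=W[...,:2]-k
        m=(z>.05)&(z<.08)&(g<55)&(abs(d@ax)<.045)&(abs(d@[-ax[1],ax[0]])<.022)
        t=d[m]@ax; r.append(np.percentile(t,[3,50,97]) if len(t) else np.zeros(3))
      print(nm,n,'in-shift mm',((r[1]-r[0])*1000).round(1))
E
python3 - <<'E'
from rods import *
rods(); go(.474,-.043,.2,90)
E
```

```text
a scene in-shift mm [-18.  -18.5 -19.6]
a side in-shift mm [-18.6 -21.8 -22.2]
b scene in-shift mm [21.5 18.4 19.4]
b side in-shift mm [22.  20.1 19.1]
travel [-0.1768  0.1565  0.0003] turn [ 5.000e-04 -4.000e-04 -4.485e-01] dist 0.18891386689511308 tcp [0.5934 0.1034 0.2004] t 8.2
```

Call:
apply_moves --claw '[1,1,1,1,1]' --travel '[[-0.177,0.157,-0.04],[-0.177,0.157,-0.04],[-0.177,0.157,-0.04],[-0.177,0.157,-0.04],[-0.177,0.157,-0.04]]' --turn '[[0,0,-0.17],[0,0,-0.17],[0,0,-0.17],[0,0,-0.17],[0,0,-0.17]]'

```text
t: 8.62
tcp_pos: [0.4732, -0.0449, 0.2308]
tool_rot: [0.939, 0.343, -0.001, -0.0]
force: [1.6, -1.0, 0.2]
finger_gap: 0.999
gripper_force: 0.0
```

Call:
apply_moves --claw '[1,1,1,1,1]' --travel '[[0,0,0],[0,0,0],[0,0,0],[0,0,0],[0,0,0]]' --turn '[[0,0,-0.17],[0,0,-0.17],[0,0,-0.17],[0,0,-0.17],[0,0,-0.17]]'

```text
t: 9.03
tcp_pos: [0.4748, -0.0438, 0.2306]
tool_rot: [0.816, 0.579, -0.0, -0.0]
force: [0.0, 0.5, -0.3]
finger_gap: 1.0
gripper_force: 0.0
```

Call:
apply_moves --claw '[1,1,1,1,1]' --travel '[[0,0,0],[0,0,0],[0,0,0],[0,0,0],[0,0,0]]' --turn '[[0,0,-0.102],[0,0,-0.102],[0,0,-0.102],[0,0,-0.102],[0,0,-0.102]]'

```text
t: 9.45
tcp_pos: [0.4745, -0.0435, 0.2307]
tool_rot: [0.715, 0.699, -0.0, -0.0]
force: [-0.2, 0.5, -1.1]
finger_gap: 1.0
gripper_force: 0.0
```

```bash
python3 - <<'E'
from h import *
s=snap('wrist','w4.png'); W=pts(s); np.savez('/tmp/w4.npz',**s);z=W[...,2];g=s['pixels'].max(2)
near=(abs(W[...,0]-.474)<.06)&(abs(W[...,1]+.043)<.11)
rect(W[near&(z>.1)&(z<.112)],'hood top'); rect(W[near&(z>.12)&(z<.14)],'handle'); rect(W[near&(z>.008)&(z<.02)],'flange')
print((near&(z>.12)).sum())
go(.474,-.043,.2,89)
E
```

```text
hood top 16171 [472.6 -44.3] [169.   64.2] 88.7 z 0.1065
handle 1912 [472.4 -44.3] [59.6 15.9] 88.9 z 0.1322
flange 1669 [472.5 -43.9] [194.3  90.2] 88.8 z 0.0142
37226
travel [ 0.0005 -0.0004  0.0386] turn [-0.0003 -0.0001 -0.0015] dist 0.030877444240620913 tcp [ 0.4743 -0.0434  0.2309] t 9.5
```

View pics/w4.png

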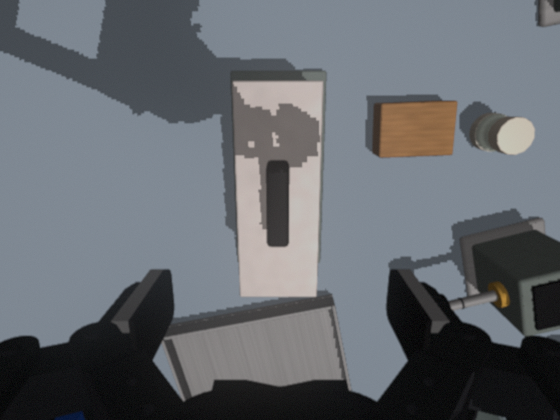

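Wrist view: the white hood is at (278,185) with its handle at (278,203), centred under the tool and aligned with the flange. The carton at (415,130) is clear of the fingers.

Call:
apply_moves --claw '[1,1,1,1,1]' --travel '[[-0.001,-0.002,0.04],[-0.001,-0.002,0.08],[-0.001,-0.002,0.12],[-0.001,-0.002,0.151],[-0.001,-0.002,0.151]]' --turn '[[0,0,0],[0,0,0],[0,0,0],[0,0,0],[0,0,0]]'

```text
t: 9.92
tcp_pos: [0.4694, -0.0432, 0.1067]
tool_rot: [0.715, 0.699, -0.002, -0.004]
force: [0.3, 0.4, 0.0]
finger_gap: 0.999
gripper_force: 0.0
```

Call:
apply_moves --claw '[-1,-1,-1,-1,-1]' --travel '[[0,0,0],[0,0,0],[0,0,0],[0,0,0],[0,0,0]]' --turn '[[0,0,0],[0,0,0],[0,0,0],[0,0,0],[0,0,0]]' --newtons 90

```text
t: 10.33
tcp_pos: [0.4731, -0.0442, 0.1122]
tool_rot: [0.714, 0.7, 0.001, 0.001]
force: [-0.1, 0.3, 0.2]
finger_gap: 0.299
gripper_force: 0.0
```

Call:
apply_moves --claw '[-1,-1,-1,-1,-1]' --travel '[[0,0,0],[0,0,0],[0,0,0],[0,0,0],[0,0,0]]' --turn '[[0,0,0],[0,0,0],[0,0,0],[0,0,0],[0,0,0]]'

```text
t: 10.75
tcp_pos: [0.4728, -0.0441, 0.1122]
tool_rot: [0.714, 0.7, 0.0, 0.001]
force: [-0.8, 0.6, 7.0]
finger_gap: 0.159
gripper_force: 89.4
```

```bash
python3 - <<'E'
from h import *
go(.4726,-.044,.11,88.8)
E
```

```text
travel [ 0.0001 -0.0002  0.0028] turn [0.0007 0.0002 0.0002] dist 0.002228588913160382 tcp [ 0.4728 -0.0441  0.1122] t 10.75
```

Call:
apply_moves --claw '[-1,-1,-1,-1,-1]' --travel '[[0,0,-0.01],[0,0,-0.025],[0,0,-0.04],[0,0,-0.06],[0,0,-0.08]]' --turn '[[0,0,0],[0,0,0],[0,0,0],[0,0,0],[0,0,0]]'

```text
t: 11.17
tcp_pos: [0.4713, -0.0436, 0.1755]
tool_rot: [0.714, 0.7, -0.0, -0.001]
force: [0.7, -0.2, -4.0]
finger_gap: 0.169
gripper_force: 88.1
```

Call:
apply_moves --claw '[-1,-1,-1,-1,-1]' --travel '[[0,0,-0.02],[0,0,-0.04],[0,0,-0.06],[0,0,-0.07],[0,0,-0.07]]' --turn '[[0,0,0],[0,0,0],[0,0,0],[0,0,0],[0,0,0]]'

```text
t: 11.58
tcp_pos: [0.473, -0.0441, 0.2326]
tool_rot: [0.714, 0.7, 0.001, 0.002]
force: [0.4, 0.4, -2.2]
finger_gap: 0.162
gripper_force: 88.3
```

```bash
python3 - <<'E'
from h import *
s=snap('scene','s1.png'); c=s['pixels'][130:270,200:400]; cv2.imwrite('pics/s1c.png',cv2.resize(c[:,:,::-1],None,fx=3,fy=3)); 
st,p,r=pose(); print(st['force'],st['finger_gap']); go(.405,.295,p[2],88.8)
E
```

```text
[-0.90202678  0.42868714 -3.77501605] 0.1662495729420408
travel [ 4.219e-01 -9.260e-02 -4.000e-04] turn [0.0005 0.0002 0.0003] dist 0.3455767454806803 tcp [ 0.4723 -0.044   0.2315] t 11.6333
```

View pics/s1c.png

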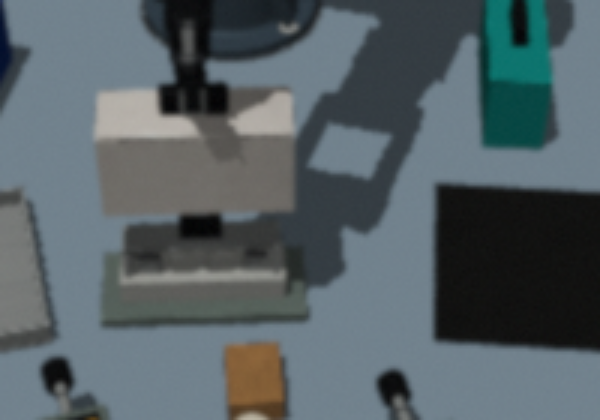

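The crop shows the hood lifted level at (195,150), and the bridge with its grip at (200,225) left standing on the block.

Call:
apply_moves --claw '[-1,-1,-1,-1,-1]' --travel '[[0.02,-0.005,0],[0.05,-0.011,0],[0.08,-0.018,0],[0.11,-0.025,0],[0.14,-0.031,0]]' --turn '[[0,0,0],[0,0,0],[0,0,0],[0,0,0],[0,0,0]]'

```text
t: 12.05
tcp_pos: [0.448, 0.0695, 0.2295]
tool_rot: [0.714, 0.7, -0.001, -0.001]
force: [1.1, 0.5, -3.1]
finger_gap: 0.167
gripper_force: 88.2
```

Call:
apply_moves --claw '[-1,-1,-1,-1,-1]' --travel '[[0.03,-0.007,0],[0.06,-0.013,0],[0.09,-0.02,0],[0.12,-0.026,0],[0.15,-0.033,0]]' --turn '[[0,0,0],[0,0,0],[0,0,0],[0,0,0],[0,0,0]]'

```text
t: 12.47
tcp_pos: [0.4243, 0.1899, 0.2295]
tool_rot: [0.714, 0.7, -0.001, -0.001]
force: [0.3, -0.6, -2.8]
finger_gap: 0.167
gripper_force: 88.2
```

Call:
apply_moves --claw '[-1,-1,-1,-1,-1]' --travel '[[0.03,-0.007,0],[0.06,-0.013,0],[0.09,-0.02,0],[0.12,-0.026,0],[0.132,-0.029,0]]' --turn '[[0,0,0],[0,0,0],[0,0,0],[0,0,0],[0,0,0]]'

```text
t: 12.88
tcp_pos: [0.4031, 0.2973, 0.2295]
tool_rot: [0.714, 0.701, -0.001, -0.001]
force: [1.6, -0.8, -3.0]
finger_gap: 0.165
gripper_force: 88.2
```

Call:
apply_moves --claw '[-1,-1,-1,-1,-1]' --travel '[[0,0,0.02],[0,0,0.05],[0,0,0.08],[0,0,0.1],[0,0,0.115]]' --turn '[[0,0,0],[0,0,0],[0,0,0],[0,0,0],[0,0,0]]'

```text
t: 13.3
tcp_pos: [0.4029, 0.294, 0.1362]
tool_rot: [0.714, 0.7, -0.003, -0.001]
force: [1.0, 0.1, -3.1]
finger_gap: 0.161
gripper_force: 88.1
```

```bash
python3 - <<'E'
from h import *
st,p,r=pose(); print(st['force'],st['finger_gap']); go(.405,.295,.101,88.8)
s=snap('side');W=pts(s);z=W[...,2];c=s['pixels'].astype(int);w=(c.min(2)>110)&(abs(W[...,0]-.405)<.1)&(abs(W[...,1]-.295)<.12)&(z>.02)
print(w.sum(),np.percentile(z[w],[1,50,99]))
E
```

```text
[ 1.02930716  0.07619442 -3.07489051] 0.16084501362209958
travel [0.0014 0.0028 0.0439] turn [-0.0015  0.0008  0.0003] dist 0.03523068119562746 tcp [0.4029 0.294  0.1362] t 13.3
1160 [0.04797735 0.12892594 0.57990853]
```

Call:
apply_moves --claw '[-1,-1,-1,-1,-1]' --travel '[[0,0,0.012],[0,0,0.024],[0,0,0.034],[0,0,0.041],[0,0,0.043]]' --turn '[[0,0,0],[0,0,0],[0,0,0],[0,0,0],[0,0,0]]'

```text
t: 13.77
tcp_pos: [0.4042, 0.2948, 0.1036]
tool_rot: [0.714, 0.7, -0.001, -0.0]
force: [0.6, 0.0, -3.8]
finger_gap: 0.163
gripper_force: 88.2
```

Call:
apply_moves --claw '[-1,-1,-1,-1,-1]' --travel '[[0,0,0],[0,0,0],[0,0,0.001],[0,0,0.001],[0,0,0.001]]' --turn '[[0,0,0],[0,0,0],[0,0,0],[0,0,0],[0,0,0]]'

```text
t: 14.18
tcp_pos: [0.4048, 0.2952, 0.104]
tool_rot: [0.714, 0.7, 0.0, 0.0]
force: [-0.6, 0.1, -2.8]
finger_gap: 0.163
gripper_force: 88.2
```

Call:
apply_moves --claw '[-1,-1,-1,-1,-1]' --travel '[[0,0,0.0015],[0,0,0.003],[0,0,0.0035],[0,0,0.0035],[0,0,0.0035]]' --turn '[[0,0,0],[0,0,0],[0,0,0],[0,0,0],[0,0,0]]'

```text
t: 14.6
tcp_pos: [0.4047, 0.2952, 0.1012]
tool_rot: [0.714, 0.7, 0.0, 0.0]
force: [-2.2, -0.4, 3.6]
finger_gap: 0.165
gripper_force: 89.1
```

Call:
apply_moves --claw '[1,1,1,1,1]' --travel '[[0,0,0],[0,0,0],[0,0,0],[0,0,0],[0,0,0]]' --turn '[[0,0,0],[0,0,0],[0,0,0],[0,0,0],[0,0,0]]'

```text
t: 15.02
tcp_pos: [0.4047, 0.2951, 0.1008]
tool_rot: [0.714, 0.7, 0.0, 0.0]
force: [0.4, -0.6, 0.6]
finger_gap: 0.864
gripper_force: 0.0
```

Call:
apply_moves --claw '[1,1,1,1,1]' --travel '[[0,0,-0.02],[0,0,-0.05],[0,0,-0.1],[0,0,-0.14],[0,0,-0.14]]' --turn '[[0,0,0],[0,0,0],[0,0,0],[0,0,0],[0,0,0]]'

```text
t: 15.43
tcp_pos: [0.4084, 0.2969, 0.2187]
tool_rot: [0.714, 0.7, 0.006, 0.002]
force: [1.1, -0.6, 0.8]
finger_gap: 0.995
gripper_force: 0.0
```

Call:
apply_moves --claw '[1,1,1,1,1]' --travel '[[-0.21,0.047,0],[-0.21,0.047,0],[-0.21,0.047,0],[-0.21,0.047,0],[-0.21,0.047,0]]' --turn '[[0,0,0],[0,0,0],[0,0,0],[0,0,0],[0,0,0]]'

```text
t: 15.85
tcp_pos: [0.4404, 0.1213, 0.2127]
tool_rot: [0.716, 0.698, -0.0, 0.001]
force: [0.4, -1.2, -0.3]
finger_gap: 0.998
gripper_force: 0.0
```

Call:
apply_moves --claw '[1,1,1,1,1]' --travel '[[-0.211,0.047,0],[-0.211,0.047,0],[-0.211,0.047,0],[-0.211,0.047,0],[-0.211,0.047,0]]' --turn '[[0,0,0],[0,0,0],[0,0,0],[0,0,0],[0,0,0]]'

```text
t: 16.27
tcp_pos: [0.4757, -0.0489, 0.2129]
tool_rot: [0.716, 0.698, 0.0, 0.003]
force: [0.5, -0.2, 0.9]
finger_gap: 0.998
gripper_force: 0.0
```

```bash
python3 - <<'E'
from h import *
s=snap('wrist','w5.png'); W=pts(s);z=W[...,2];c=s['pixels'].astype(int)
near=(abs(W[...,0]-.474)<.06)&(abs(W[...,1]+.043)<.11)
rect(W[near&(z>.09)&(z<.105)],'grip'); rect(W[near&(z>.072)&(z<.084)],'plate'); rect(W[near&(z>.034)&(z<.045)],'block top')
go(.4726,-.044,.0815,88.8)
s=snap('side');W=pts(s);z=W[...,2];n=(abs(W[...,0]-.405)<.07)&(abs(W[...,1]-.295)<.12)
rect(W[n&(z>.088)&(z<.102)],'hood on mat')
E
```

```text
grip 1034 [472.6 -44.3] [39.7 14. ] 88.7 z 0.0983
plate 6935 [472.6 -44.8] [148.2  34.1] 88.8 z 0.0785
block top 2434 [472.5 -44.5] [155.5  50.1] 88.7 z 0.0405
travel [ 0.0042 -0.0033  0.164 ] turn [ 0.0007  0.0005 -0.0015] dist 0.13125348811319068 tcp [ 0.4748 -0.0472  0.2127] t 16.3167
hood on mat 1135 [404.9 296.6] [172.8  68. ] 88.8 z 0.095
```

View pics/w5.png

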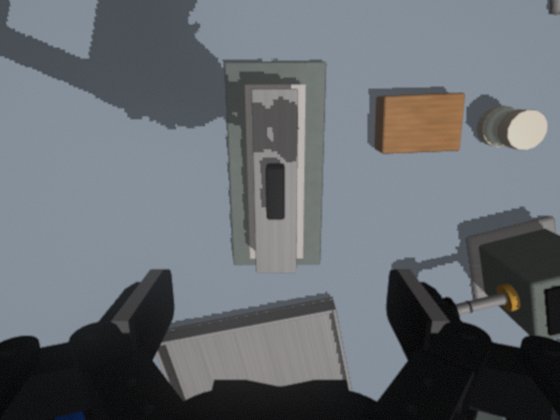

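Wrist view: the bridge is centred on the block with its grip at (275,190) and its plate at (275,178). The hood stands upright on the mat.

Call:
apply_moves --claw '[1,1,1,1,1]' --travel '[[0.004,-0.003,0.04],[0.004,-0.003,0.08],[0.004,-0.003,0.12],[0.004,-0.003,0.15],[0.004,-0.003,0.164]]' --turn '[[0,0,0],[0,0,0],[0,0,0],[0,0,0],[0,0,0]]'

```text
t: 16.78
tcp_pos: [0.4679, -0.037, 0.0788]
tool_rot: [0.713, 0.701, -0.001, -0.003]
force: [0.5, -0.3, 0.5]
finger_gap: 0.997
gripper_force: 0.0
```

Call:
apply_moves --claw '[1,-1,-1,-1,-1]' --travel '[[0,0,0],[0,0,0],[0,0,0],[0,0,0],[0,0,0]]' --turn '[[0,0,0],[0,0,0],[0,0,0],[0,0,0],[0,0,0]]' --newtons 80

```text
t: 17.2
tcp_pos: [0.4714, -0.0398, 0.0828]
tool_rot: [0.714, 0.7, 0.001, 0.001]
force: [-0.8, 0.1, -0.6]
finger_gap: 0.453
gripper_force: 0.0
```

Call:
apply_moves --claw '[-1,-1,-1,-1,-1]' --travel '[[0,0,0],[0,0,0],[0,0,0],[0,0,0],[0,0,0]]' --turn '[[0,0,0],[0,0,0],[0,0,0],[0,0,0],[0,0,0]]'

```text
t: 17.62
tcp_pos: [0.4713, -0.0401, 0.0823]
tool_rot: [0.714, 0.7, 0.0, 0.001]
force: [1.9, 1.2, 5.7]
finger_gap: 0.152
gripper_force: 52.7
```

Call:
apply_moves --claw '[-1,-1,-1,-1,-1]' --travel '[[0,0,-0.01],[0,0,-0.025],[0,0,-0.045],[0,0,-0.065],[0,0,-0.085]]' --turn '[[0,0,0],[0,0,0],[0,0,0],[0,0,0],[0,0,0]]'

```text
t: 18.03
tcp_pos: [0.4699, -0.0398, 0.1502]
tool_rot: [0.714, 0.7, -0.0, -0.001]
force: [0.5, 0.5, -2.5]
finger_gap: 0.14
gripper_force: 80.3
```

```bash
python3 - <<'E'
from h import *
st,p,r=pose(); print(st['force'],st['finger_gap']); go(.52,.292,p[2],88.8);go(.52,.292,.0465,88.8)
E
```

```text
[ 0.54660312  0.53405478 -2.51336885] 0.13997652901361546
travel [4.159e-01 5.430e-02 1.000e-04] turn [-0.0006 -0.0001  0.0002] dist 0.3355648668328246 tcp [ 0.4699 -0.0398  0.1502] t 18.0333
travel [0.4159 0.0545 0.1297] turn [-0.0006 -0.0001  0.0002] dist 0.3512110939506321 tcp [ 0.4699 -0.0398  0.1502] t 18.0333
```

Call:
apply_moves --claw '[-1,-1,-1,-1,-1]' --travel '[[0.02,0.003,0],[0.05,0.007,0],[0.08,0.011,0],[0.11,0.015,0],[0.14,0.018,0]]' --turn '[[0,0,0],[0,0,0],[0,0,0],[0,0,0],[0,0,0]]'

```text
t: 18.45
tcp_pos: [0.4869, 0.0726, 0.1497]
tool_rot: [0.714, 0.7, -0.0, -0.0]
force: [0.8, -0.0, -1.6]
finger_gap: 0.135
gripper_force: 80.4
```

Call:
apply_moves --claw '[-1,-1,-1,-1,-1]' --travel '[[0.03,0.004,0],[0.06,0.008,0],[0.09,0.012,0],[0.12,0.016,0],[0.15,0.02,0]]' --turn '[[0,0,0],[0,0,0],[0,0,0],[0,0,0],[0,0,0]]'

```text
t: 18.87
tcp_pos: [0.505, 0.1924, 0.1495]
tool_rot: [0.714, 0.7, -0.001, -0.0]
force: [-0.2, -0.2, -0.6]
finger_gap: 0.139
gripper_force: 80.4
```

Call:
apply_moves --claw '[-1,-1,-1,-1,-1]' --travel '[[0.03,0.004,0],[0.06,0.008,0],[0.09,0.012,0],[0.12,0.016,0],[0.126,0.016,0]]' --turn '[[0,0,0],[0,0,0],[0,0,0],[0,0,0],[0,0,0]]'

```text
t: 19.28
tcp_pos: [0.5209, 0.2952, 0.1496]
tool_rot: [0.713, 0.701, 0.001, -0.0]
force: [-0.2, 1.0, -1.5]
finger_gap: 0.137
gripper_force: 80.3
```

Call:
apply_moves --claw '[-1,-1,-1,-1,-1]' --travel '[[0,0,0.03],[0,0,0.06],[0,0,0.09],[0,0,0.11],[0,0,0.118]]' --turn '[[0,0,0],[0,0,0],[0,0,0],[0,0,0],[0,0,0]]'

```text
t: 19.7
tcp_pos: [0.5181, 0.2905, 0.0524]
tool_rot: [0.714, 0.7, -0.003, -0.001]
force: [-0.2, -1.1, -1.7]
finger_gap: 0.14
gripper_force: 80.3
```

Call:
apply_moves --claw '[-1,-1,-1,-1,-1]' --travel '[[0,0,0],[0,0,0],[0,0,0.003],[0,0,0.006],[0,0,0.006]]' --turn '[[0,0,0],[0,0,0],[0,0,0],[0,0,0],[0,0,0]]'

```text
t: 20.12
tcp_pos: [0.5209, 0.292, 0.0511]
tool_rot: [0.714, 0.7, 0.0, 0.0]
force: [0.3, -0.4, -2.0]
finger_gap: 0.141
gripper_force: 80.3
```

Call:
apply_moves --claw '[-1,-1,-1,-1,-1]' --travel '[[0,0,0.003],[0,0,0.006],[0,0,0.0075],[0,0,0.0075],[0,0,0.0075]]' --turn '[[0,0,0],[0,0,0],[0,0,0],[0,0,0],[0,0,0]]'

```text
t: 20.53
tcp_pos: [0.521, 0.2921, 0.0454]
tool_rot: [0.714, 0.7, 0.0, 0.0]
force: [-0.3, -0.6, 5.1]
finger_gap: 0.137
gripper_force: 81.2
```

Call:
apply_moves --claw '[1,1,1,1,1]' --travel '[[0,0,0],[0,0,0],[0,0,0],[0,0,0],[0,0,0]]' --turn '[[0,0,0],[0,0,0],[0,0,0],[0,0,0],[0,0,0]]'

```text
t: 20.95
tcp_pos: [0.5205, 0.2919, 0.0442]
tool_rot: [0.714, 0.7, -0.0, -0.0]
force: [-0.3, 0.4, -0.5]
finger_gap: 0.839
gripper_force: 0.0
```

Call:
apply_moves --claw '[1,1,1,1,1]' --travel '[[0,0,-0.03],[0,0,-0.08],[0,0,-0.13],[0,0,-0.18],[0,0,-0.19]]' --turn '[[0,0,0],[0,0,0],[0,0,0],[0,0,0],[0,0,0]]'

```text
t: 21.37
tcp_pos: [0.5243, 0.2934, 0.2034]
tool_rot: [0.714, 0.7, 0.006, 0.003]
force: [1.1, 0.1, 0.7]
finger_gap: 1.005
gripper_force: 0.0
```

Call:
apply_moves --claw '[1,1,1,1,1]' --travel '[[-0.21,-0.031,0],[-0.21,-0.031,0],[-0.21,-0.031,0],[-0.21,-0.031,0],[-0.21,-0.031,0]]' --turn '[[0,0,0],[0,0,0],[0,0,0],[0,0,0],[0,0,0]]'

```text
t: 21.78
tcp_pos: [0.4905, 0.1192, 0.196]
tool_rot: [0.716, 0.698, -0.002, -0.0]
force: [0.3, 0.1, 0.3]
finger_gap: 1.002
gripper_force: 0.0
```

Call:
apply_moves --claw '[1,1,1,1,1]' --travel '[[-0.23,-0.034,0],[-0.23,-0.034,0],[-0.23,-0.034,0],[-0.23,-0.034,0],[-0.23,-0.034,0]]' --turn '[[0,0,0],[0,0,0],[0,0,0],[0,0,0],[0,0,0]]'

```text
t: 22.2
tcp_pos: [0.4612, -0.0625, 0.1963]
tool_rot: [0.715, 0.699, -0.0, 0.001]
force: [0.6, -0.2, 1.0]
finger_gap: 1.0
gripper_force: 0.0
```

```bash
cat > carts.py <<'E'
from h import *
def carts(s):
    W=pts(s);z=W[...,2]; y=np.radians(-1.2);ex=np.array([np.cos(y),np.sin(y)]);ey=np.array([-ex[1],ex[0]])
    d=W[...,:2]-[.4726,-.0445]; m=((z>.062)&(z<.08)&(abs(d@ex)<.05)&(abs(d@ey)<.1)).astype(np.uint8)
    n,l,st,_=cv2.connectedComponentsWithStats(m)
    for i in range(1,n):
        if st[i,4]>60: rect(W[l==i],'cart'); print('   base-frame',(d[l==i].mean(0)@ex).round(4),(d[l==i].mean(0)@ey).round(4))
E
python3 - <<'E'
from carts import *
s=snap('wrist','w6.png'); carts(s); W=pts(s);z=W[...,2]
go(.4726,-.0445,.2,88.8)
t=snap('side');W=pts(t);z=W[...,2];n=(abs(W[...,0]-.52)<.05)&(abs(W[...,1]-.295)<.12)
rect(W[n&(z>.035)&(z<.048)],'bridge plate');rect(W[n&(z>.055)&(z<.066)],'bridge grip')
E
```

```text
cart 983 [473.9   6.1] [21.3 21.7] 88.7 z 0.0708
   base-frame 0.0 0.0508
cart 800 [471.6 -95. ] [21.7 21.7] 88.7 z 0.0706
   base-frame -0.0001 -0.0492
travel [ 0.0248  0.0133 -0.0047] turn [ 0.0002  0.0008 -0.001 ] dist 0.022850338275516392 tcp [ 0.4615 -0.0641  0.1963] t 22.25
bridge plate 460 [522.5 289.2] [149.2  39.1] 88.7 z 0.0411
bridge grip 71 [522.7 288.3] [18.4 42.5] 2.8 z 0.0602
```

View pics/w6.png

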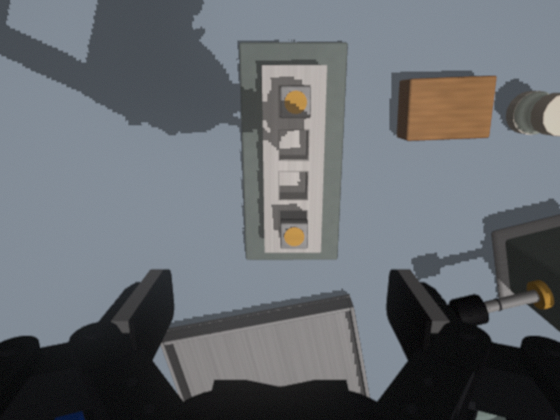

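Wrist view: two cartridges with brass dots, at (295,100) and (293,237). The middle wells at (293,145) and (292,184) are empty. The bridge stands on the mat.

Call:
apply_moves --claw '[1,1,1,1,1]' --travel '[[-0.039,0.0135,0.05],[-0.039,0.0135,0.1],[-0.039,0.0135,0.12],[-0.039,0.0135,0.12],[-0.039,0.0135,0.12]]' --turn '[[0,0,0],[0,0,0],[0,0,0],[0,0,0],[0,0,0]]'

```text
t: 22.72
tcp_pos: [0.4709, -0.0889, 0.0994]
tool_rot: [0.714, 0.7, -0.001, -0.002]
force: [-0.1, 0.3, 0.3]
finger_gap: 0.998
gripper_force: 0.0
```

```bash
python3 - <<'E'
from h import *
go(.4716,-.0953,.046,88.8)
E
```

```text
travel [-0.0081  0.0013  0.0668] turn [-0.0011 -0.0006  0.0005] dist 0.05383172579212151 tcp [ 0.4709 -0.0889  0.0994] t 22.7167
```

Call:
apply_moves --claw '[1,1,1,-1,-1]' --travel '[[-0.008,0.001,0.03],[-0.008,0.001,0.067],[-0.008,0.001,0.067],[-0.008,0.001,0.067],[-0.008,0.001,0.067]]' --turn '[[0,0,0],[0,0,0],[0,0,0],[0,0,0],[0,0,0]]' --newtons 60

```text
t: 23.13
tcp_pos: [0.4734, -0.0965, 0.0486]
tool_rot: [0.714, 0.7, 0.001, 0.001]
force: [0.4, 0.2, -0.8]
finger_gap: 0.749
gripper_force: 0.0
```

Call:
apply_moves --claw '[-1,-1,-1,-1,-1]' --travel '[[0,0,0],[0,0,0],[0,0,0],[0,0,0],[0,0,0]]' --turn '[[0,0,0],[0,0,0],[0,0,0],[0,0,0],[0,0,0]]'

```text
t: 23.55
tcp_pos: [0.4728, -0.0969, 0.0482]
tool_rot: [0.714, 0.7, 0.0, 0.001]
force: [-1.2, 1.4, 7.6]
finger_gap: 0.246
gripper_force: 59.0
```

Call:
apply_moves --claw '[-1,-1,-1,-1,-1]' --travel '[[0,0,-0.01],[0,0,-0.025],[0,0,-0.045],[0,0,-0.065],[0,0,-0.08]]' --turn '[[0,0,0],[0,0,0],[0,0,0],[0,0,0],[0,0,0]]'

```text
t: 23.97
tcp_pos: [0.4725, -0.0969, 0.1124]
tool_rot: [0.714, 0.7, 0.0, 0.001]
force: [-0.8, -1.0, -0.0]
finger_gap: 0.245
gripper_force: 59.0
```

```bash
python3 - <<'E'
from h import *
go(.43,-.29,.1,88.8)
E
```

```text
travel [-0.2424 -0.0483  0.0156] turn [0.0004 0.0001 0.0002] dist 0.19815891041504424 tcp [ 0.4725 -0.0969  0.1124] t 23.9667
```

Call:
apply_moves --claw '[-1,-1,-1,-1,-1]' --travel '[[-0.02,-0.004,0],[-0.045,-0.009,0],[-0.07,-0.014,0],[-0.095,-0.019,0],[-0.12,-0.024,0]]' --turn '[[0,0,0],[0,0,0],[0,0,0],[0,0,0],[0,0,0]]'

```text
t: 24.38
tcp_pos: [0.4509, -0.1932, 0.1115]
tool_rot: [0.714, 0.7, 0.0, 0.0]
force: [0.4, -0.8, -0.2]
finger_gap: 0.243
gripper_force: 59.0
```

Call:
apply_moves --claw '[-1,-1,-1,-1,-1]' --travel '[[-0.03,-0.006,0],[-0.06,-0.012,0],[-0.09,-0.018,0],[-0.12,-0.024,0],[-0.12,-0.024,0]]' --turn '[[0,0,0],[0,0,0],[0,0,0],[0,0,0],[0,0,0]]'

```text
t: 24.8
tcp_pos: [0.4305, -0.2931, 0.1118]
tool_rot: [0.715, 0.699, -0.001, 0.003]
force: [0.6, -0.2, -0.9]
finger_gap: 0.246
gripper_force: 59.0
```

Call:
apply_moves --claw '[-1,-1,-1,-1,-1]' --travel '[[0,0,0.025],[0,0,0.05],[0,0,0.075],[0,0,0.09],[0,0,0.09]]' --turn '[[0,0,0],[0,0,0],[0,0,0],[0,0,0],[0,0,0]]'

```text
t: 25.22
tcp_pos: [0.429, -0.2867, 0.0377]
tool_rot: [0.714, 0.7, -0.0, -0.002]
force: [-0.0, -0.3, -0.9]
finger_gap: 0.243
gripper_force: 59.2
```

Call:
apply_moves --claw '[-1,-1,-1,-1,-1]' --travel '[[0,0,0.001],[0,0,0.0025],[0,0,0.0035],[0,0,0.0035],[0,0,0.0035]]' --turn '[[0,0,0],[0,0,0],[0,0,0],[0,0,0],[0,0,0]]'

```text
t: 25.63
tcp_pos: [0.4303, -0.2878, 0.0369]
tool_rot: [0.714, 0.7, 0.0, 0.0]
force: [-0.3, 0.5, 4.7]
finger_gap: 0.242
gripper_force: 59.8
```

Call:
apply_moves --claw '[1,1,1,1,1]' --travel '[[0,0,0],[0,0,0],[0,0,0],[0,0,0],[0,0,0]]' --turn '[[0,0,0],[0,0,0],[0,0,0],[0,0,0],[0,0,0]]'

```text
t: 26.05
tcp_pos: [0.4301, -0.288, 0.0359]
tool_rot: [0.714, 0.7, 0.0, -0.0]
force: [-0.3, -0.4, 0.5]
finger_gap: 0.935
gripper_force: 0.0
```

Call:
apply_moves --claw '[1,1,1,1,1]' --travel '[[0,0,-0.03],[0,0,-0.08],[0,0,-0.13],[0,0,-0.16],[0,0,-0.16]]' --turn '[[0,0,0],[0,0,0],[0,0,0],[0,0,0],[0,0,0]]'

```text
t: 26.47
tcp_pos: [0.4327, -0.2905, 0.1692]
tool_rot: [0.714, 0.7, -0.0, 0.006]
force: [0.7, -0.4, 0.4]
finger_gap: 0.999
gripper_force: 0.0
```

Call:
apply_moves --claw '[1,1,1,1,1]' --travel '[[0.184,0.0235,0],[0.184,0.0235,0],[0.184,0.0235,0],[0.184,0.0235,0],[0.184,0.0235,0]]' --turn '[[0,0,0],[0,0,0],[0,0,0],[0,0,0],[0,0,0]]'

```text
t: 26.88
tcp_pos: [0.45, -0.136, 0.1631]
tool_rot: [0.713, 0.702, -0.0, -0.003]
force: [-0.8, 0.2, 0.5]
finger_gap: 1.002
gripper_force: 0.0
```

Call:
apply_moves --claw '[1,1,1,1,1]' --travel '[[0.184,0.0235,0],[0.184,0.0235,0],[0.184,0.0235,0],[0.184,0.0235,0],[0.184,0.0235,0]]' --turn '[[0,0,0],[0,0,0],[0,0,0],[0,0,0],[0,0,0]]'

```text
t: 27.3
tcp_pos: [0.4731, 0.009, 0.1633]
tool_rot: [0.713, 0.702, -0.0, -0.001]
force: [0.8, 0.5, -0.3]
finger_gap: 1.001
gripper_force: 0.0
```

```bash
cat > tray.py <<'E'
from h import *
def tray(n):
    s=snap(n);W=pts(s);z=W[...,2];m=((z>.015)&(z<.085)&(abs(W[...,0]-.455)<.085)&(abs(W[...,1]+.306)<.085)).astype(np.uint8)
    k,l,st,_=cv2.connectedComponentsWithStats(m)
    for i in range(1,k):
        if st[i,4]>12: w=W[l==i]; print(n,st[i,4],w.mean(0).round(3),'top',w[w[:,2]>w[:,2].max()-.01].mean(0).round(3))
E
python3 - <<'E'
from carts import *
from tray import tray
s=snap('wrist'); carts(s); tray('scene'); tray('side')
go(.4739,.0061,.046,88.8)
E
```

```text
cart 1063 [473.8   6.7] [22.4 21.9] 88.9 z 0.0706
   base-frame -0.0001 0.0523
scene 134 [ 0.438 -0.286  0.043] top [ 0.434 -0.287  0.058]
travel [0.0015 0.0004 0.147 ] turn [-0.0001  0.0002  0.0004] dist 0.11759886783925373 tcp [0.4736 0.005  0.1636] t 27.45
```

Call:
apply_moves --claw '[1,1,1,1,1]' --travel '[[0.001,0,0.04],[0.001,0,0.08],[0.001,0,0.12],[0.001,0,0.147],[0.001,0,0.147]]' --turn '[[0,0,0],[0,0,0],[0,0,0],[0,0,0],[0,0,0]]'

```text
t: 27.87
tcp_pos: [0.4711, 0.005, 0.0428]
tool_rot: [0.715, 0.699, -0.002, -0.003]
force: [-0.4, 0.4, -0.4]
finger_gap: 1.0
gripper_force: 0.0
```

Call:
apply_moves --claw '[-1,-1,-1,-1,-1]' --travel '[[0,0,0],[0,0,0],[0,0,0],[0,0,0],[0,0,0]]' --turn '[[0,0,0],[0,0,0],[0,0,0],[0,0,0],[0,0,0]]'

```text
t: 28.28
tcp_pos: [0.4745, 0.0062, 0.0477]
tool_rot: [0.714, 0.7, 0.001, 0.001]
force: [0.2, -0.5, 0.0]
finger_gap: 0.3
gripper_force: 0.0
```

Call:
apply_moves --claw '[-1,-1,-1,-1,-1]' --travel '[[0,0,0],[0,0,0],[0,0,-0.01],[0,0,-0.025],[0,0,-0.045]]' --turn '[[0,0,0],[0,0,0],[0,0,0],[0,0,0],[0,0,0]]'

```text
t: 28.7
tcp_pos: [0.4734, 0.0066, 0.083]
tool_rot: [0.714, 0.7, -0.0, -0.0]
force: [0.0, 1.0, -0.1]
finger_gap: 0.243
gripper_force: 59.0
```

Call:
apply_moves --claw '[-1,-1,-1,-1,-1]' --travel '[[0,0,-0.02],[0,0,-0.04],[0,0,-0.06],[0,0,-0.06],[0,0,-0.06]]' --turn '[[0,0,0],[0,0,0],[0,0,0],[0,0,0],[0,0,0]]'

```text
t: 29.12
tcp_pos: [0.4742, 0.0064, 0.1316]
tool_rot: [0.714, 0.7, 0.001, 0.001]
force: [0.4, 0.4, -0.8]
finger_gap: 0.249
gripper_force: 59.0
```

```bash
python3 - <<'E'
from h import *
go(.48,-.32,.134,88.8)
E
```

```text
travel [-0.4078  0.0154 -0.0027] turn [0.0009 0.0002 0.0004] dist 0.3264994991051997 tcp [0.4742 0.0064 0.1316] t 29.1167
```

Call:
apply_moves --claw '[-1,-1,-1,-1,-1]' --travel '[[-0.025,0.001,0],[-0.055,0.002,0],[-0.085,0.003,0],[-0.115,0.004,0],[-0.145,0.005,0]]' --turn '[[0,0,0],[0,0,0],[0,0,0],[0,0,0],[0,0,0]]'

```text
t: 29.53
tcp_pos: [0.4744, -0.1102, 0.1295]
tool_rot: [0.714, 0.7, -0.0, -0.001]
force: [-0.1, -0.1, -1.0]
finger_gap: 0.242
gripper_force: 59.0
```

Call:
apply_moves --claw '[-1,-1,-1,-1,-1]' --travel '[[-0.03,0.001,0],[-0.06,0.002,0],[-0.09,0.003,0],[-0.12,0.004,0],[-0.15,0.005,0]]' --turn '[[0,0,0],[0,0,0],[0,0,0],[0,0,0],[0,0,0]]'

```text
t: 29.95
tcp_pos: [0.476, -0.2303, 0.1292]
tool_rot: [0.714, 0.7, -0.0, -0.001]
force: [0.0, 0.1, 0.5]
finger_gap: 0.24
gripper_force: 59.0
```

Call:
apply_moves --claw '[-1,-1,-1,-1,-1]' --travel '[[-0.03,0.001,0],[-0.06,0.002,0],[-0.09,0.004,0],[-0.12,0.005,0],[-0.131,0.005,0]]' --turn '[[0,0,0],[0,0,0],[0,0,0],[0,0,0],[0,0,0]]'

```text
t: 30.37
tcp_pos: [0.4788, -0.3377, 0.1294]
tool_rot: [0.715, 0.699, -0.0, 0.001]
force: [-0.9, -0.5, -0.3]
finger_gap: 0.244
gripper_force: 59.0
```

Call:
apply_moves --claw '[-1,-1,-1,-1,-1]' --travel '[[0,0,0.03],[0,0,0.06],[0,0,0.09],[0,0,0.11],[0,0,0.114]]' --turn '[[0,0,0],[0,0,0],[0,0,0],[0,0,0],[0,0,0]]'

```text
t: 30.78
tcp_pos: [0.4769, -0.3321, 0.0368]
tool_rot: [0.714, 0.7, 0.0, -0.004]
force: [-3.2, 2.8, 15.8]
finger_gap: 0.246
gripper_force: 61.3
```

Call:
apply_moves --claw '[-1,-1,-1,-1,-1]' --travel '[[0,0,0],[0,0,0],[0,0,0],[0,0,0.002],[0,0,0.002]]' --turn '[[0,0,0],[0,0,0],[0,0,0],[0,0,0],[0,0,0]]'

```text
t: 31.2
tcp_pos: [0.4788, -0.3343, 0.0376]
tool_rot: [0.714, 0.7, 0.0, -0.0]
force: [0.2, 0.2, 0.4]
finger_gap: 0.24
gripper_force: 59.2
```

Call:
apply_moves --claw '[0,0,0,0,0]' --travel '[[0,0,0],[0,0,0],[0,0,0],[0,0,0],[0,0,0]]' --turn '[[0,0,0],[0,0,0],[0,0,0],[0,0,0],[0,0,0]]'

```text
t: 31.62
tcp_pos: [0.4788, -0.3346, 0.0378]
tool_rot: [0.714, 0.7, 0.0, 0.0]
force: [0.4, -0.2, 0.8]
finger_gap: 0.5
gripper_force: 0.0
```

Call:
apply_moves --claw '[0,0,0,0,0]' --travel '[[0,0,-0.03],[0,0,-0.08],[0,0,-0.13],[0,0,-0.18],[0,0,-0.19]]' --turn '[[0,0,0],[0,0,0],[0,0,0],[0,0,0],[0,0,0]]'

```text
t: 32.03
tcp_pos: [0.4817, -0.3373, 0.1966]
tool_rot: [0.714, 0.7, 0.0, 0.006]
force: [1.1, -0.6, 0.7]
finger_gap: 0.5
gripper_force: 0.0
```

Call:
apply_moves --claw '[1,1,1,1,1]' --travel '[[0.25,0.01,0],[0.25,0.01,0],[0.25,0.01,0],[0.25,0.01,0],[0.25,0.01,0]]' --turn '[[0,0,0],[0,0,0],[0,0,0],[0,0,0],[0,0,0]]'

```text
t: 32.45
tcp_pos: [0.4898, -0.1319, 0.1894]
tool_rot: [0.714, 0.7, 0.0, -0.001]
force: [0.7, -0.6, -0.2]
finger_gap: 1.0
gripper_force: 0.0
```

```bash
python3 - <<'E'
from carts import *
from tray import tray
s=snap('wrist'); carts(s); tray('scene'); tray('side')
s=snap('scene');c=s['pixels'][130:300,120:320]; cv2.imwrite('pics/s2c.png',cv2.resize(c[:,:,::-1],None,fx=3,fy=3))
go(.521,.292,.2,88.8)
E
```

```text
scene 140 [ 0.438 -0.286  0.042] top [ 0.435 -0.287  0.057]
scene 145 [ 0.486 -0.333  0.043] top [ 0.482 -0.334  0.057]
travel [ 0.5331  0.0283 -0.0132] turn [0.0001 0.0002 0.0011] dist 0.4272370262091075 tcp [ 0.4909 -0.1341  0.1897] t 32.65
```

View pics/s2c.png

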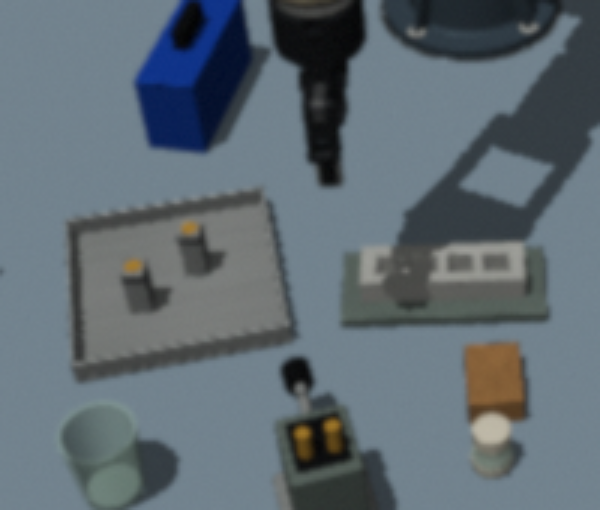

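The crop shows both cartridges standing in the tray at (135,285) and (192,248), and all the wells empty.

Call:
apply_moves --claw '[1,1,1,1,1]' --travel '[[0.2,0.011,0],[0.2,0.011,0],[0.2,0.011,0],[0.2,0.011,0],[0.2,0.011,0]]' --turn '[[0,0,0],[0,0,0],[0,0,0],[0,0,0],[0,0,0]]'

```text
t: 33.07
tcp_pos: [0.503, 0.0287, 0.1895]
tool_rot: [0.713, 0.701, 0.001, -0.001]
force: [-0.8, 0.3, 1.1]
finger_gap: 0.999
gripper_force: 0.0
```

Call:
apply_moves --claw '[1,1,1,1,1]' --travel '[[0.2,0.011,0],[0.2,0.011,0],[0.2,0.011,0],[0.2,0.011,0],[0.2,0.011,0]]' --turn '[[0,0,0],[0,0,0],[0,0,0],[0,0,0],[0,0,0]]'

```text
t: 33.48
tcp_pos: [0.5167, 0.1885, 0.1897]
tool_rot: [0.713, 0.701, 0.002, 0.0]
force: [0.3, -0.9, 0.1]
finger_gap: 0.998
gripper_force: 0.0
```

Call:
apply_moves --claw '[1,1,1,1,1]' --travel '[[0.133,0.006,0],[0.133,0.006,0],[0.133,0.006,0],[0.133,0.006,0.05],[0.133,0.006,0.05]]' --turn '[[0,0,0],[0,0,0],[0,0,0],[0,0,0],[0,0,0]]'

```text
t: 33.9
tcp_pos: [0.5198, 0.2892, 0.144]
tool_rot: [0.714, 0.7, -0.005, -0.002]
force: [-1.5, -0.8, -1.5]
finger_gap: 0.999
gripper_force: 0.0
```

Call:
apply_moves --claw '[1,1,1,1,1]' --travel '[[0,0,0],[0,0,0],[0,0,0],[0,0,0],[0,0,0]]' --turn '[[0,0,0],[0,0,0],[0,0,0],[0,0,0],[0,0,0]]'

```text
t: 34.32
tcp_pos: [0.5228, 0.2906, 0.1512]
tool_rot: [0.715, 0.7, 0.001, 0.001]
force: [0.6, -0.4, -0.3]
finger_gap: 1.002
gripper_force: 0.0
```

```bash
python3 - <<'E'
from h import *
s=snap('wrist','w7.png');W=pts(s);z=W[...,2];n=(abs(W[...,0]-.52)<.05)&(abs(W[...,1]-.295)<.12)
rect(W[n&(z>.035)&(z<.048)],'bridge plate');rect(W[n&(z>.055)&(z<.066)],'bridge grip')
go(.521,.292,.0445,88.8)
E
```

```text
bridge plate 7983 [521.5 287.3] [147.3  34.1] 88.9 z 0.0415
bridge grip 1151 [521.3 288. ] [39.3 13.4] 89.1 z 0.0613
travel [ 0.0014 -0.0022  0.1331] turn [ 0.0007 -0.0002  0.    ] dist 0.10648359440077433 tcp [0.5225 0.2908 0.151 ] t 34.3667
```

Call:
apply_moves --claw '[1,1,1,1,1]' --travel '[[-0.0035,-0.0015,0.03],[-0.0035,-0.0015,0.07],[-0.0035,-0.0015,0.11],[-0.0035,-0.0015,0.133],[-0.0035,-0.0015,0.133]]' --turn '[[0,0,0],[0,0,0],[0,0,0],[0,0,0],[0,0,0]]'

```text
t: 34.78
tcp_pos: [0.5178, 0.2872, 0.0398]
tool_rot: [0.714, 0.7, -0.003, -0.002]
force: [-0.1, -0.3, -0.3]
finger_gap: 0.998
gripper_force: 0.0
```

Call:
apply_moves --claw '[1,-1,-1,-1,-1]' --travel '[[0,0,0],[0,0,0],[0,0,0],[0,0,0],[0,0,0]]' --turn '[[0,0,0],[0,0,0],[0,0,0],[0,0,0],[0,0,0]]' --newtons 80

```text
t: 35.2
tcp_pos: [0.5213, 0.2887, 0.0447]
tool_rot: [0.714, 0.7, 0.001, 0.001]
force: [-0.1, -0.2, 0.5]
finger_gap: 0.451
gripper_force: 0.0
```

Call:
apply_moves --claw '[-1,-1,-1,-1,-1]' --travel '[[0,0,0],[0,0,0],[0,0,0],[0,0,0],[0,0,0]]' --turn '[[0,0,0],[0,0,0],[0,0,0],[0,0,0],[0,0,0]]'

```text
t: 35.62
tcp_pos: [0.5209, 0.2885, 0.044]
tool_rot: [0.714, 0.7, 0.001, 0.0]
force: [-0.1, 0.2, 6.4]
finger_gap: 0.141
gripper_force: 79.3
```

Call:
apply_moves --claw '[-1,-1,-1,-1,-1]' --travel '[[0,0,-0.01],[0,0,-0.03],[0,0,-0.055],[0,0,-0.08],[0,0,-0.1]]' --turn '[[0,0,0],[0,0,0],[0,0,0],[0,0,0],[0,0,0]]'

```text
t: 36.03
tcp_pos: [0.5202, 0.2883, 0.1242]
tool_rot: [0.714, 0.7, -0.0, -0.0]
force: [0.1, -0.0, -0.9]
finger_gap: 0.14
gripper_force: 78.5
```

```bash
python3 - <<'E'
from h import *
go(.4726,-.0445,.125,88.8)
E
```

```text
travel [-0.4171 -0.0512 -0.0009] turn [-0.0001  0.      0.0003] dist 0.33619738381568987 tcp [0.5202 0.2883 0.1242] t 36.0333
```

Call:
apply_moves --claw '[-1,-1,-1,-1,-1]' --travel '[[-0.02,-0.003,0],[-0.05,-0.006,0],[-0.08,-0.01,0],[-0.11,-0.013,0],[-0.14,-0.017,0]]' --turn '[[0,0,0],[0,0,0],[0,0,0],[0,0,0],[0,0,0]]'

```text
t: 36.45
tcp_pos: [0.5039, 0.1757, 0.1232]
tool_rot: [0.714, 0.7, -0.0, -0.0]
force: [-0.5, -0.9, -1.9]
finger_gap: 0.138
gripper_force: 78.5
```

Call:
apply_moves --claw '[-1,-1,-1,-1,-1]' --travel '[[-0.03,-0.004,0],[-0.06,-0.007,0],[-0.09,-0.011,0],[-0.12,-0.015,0],[-0.15,-0.018,0]]' --turn '[[0,0,0],[0,0,0],[0,0,0],[0,0,0],[0,0,0]]'

```text
t: 36.87
tcp_pos: [0.4869, 0.056, 0.1231]
tool_rot: [0.714, 0.7, -0.0, -0.0]
force: [0.3, 0.2, -2.4]
finger_gap: 0.144
gripper_force: 78.5
```

Call:
apply_moves --claw '[-1,-1,-1,-1,-1]' --travel '[[-0.03,-0.004,0],[-0.06,-0.008,0],[-0.09,-0.012,0],[-0.12,-0.016,0],[-0.127,-0.016,0]]' --turn '[[0,0,0],[0,0,0],[0,0,0],[0,0,0],[0,0,0]]'

```text
t: 37.28
tcp_pos: [0.4726, -0.0471, 0.1232]
tool_rot: [0.715, 0.699, -0.0, 0.0]
force: [-0.4, 0.1, -1.3]
finger_gap: 0.142
gripper_force: 78.5
```

Call:
apply_moves --claw '[-1,-1,-1,-1,-1]' --travel '[[0,0,0.01],[0,0,0.02],[0,0,0.03],[0,0,0.03],[0,0,0.03]]' --turn '[[0,0,0],[0,0,0],[0,0,0],[0,0,0],[0,0,0]]'

```text
t: 37.7
tcp_pos: [0.4722, -0.0431, 0.0982]
tool_rot: [0.714, 0.701, -0.001, -0.001]
force: [0.4, 0.4, -0.9]
finger_gap: 0.14
gripper_force: 78.4
```

```bash
python3 - <<'E'
from h import *
go(.4726,-.0445,.081,88.8)
E
```

```text
travel [-0.0018  0.0006  0.0215] turn [-0.0008 -0.0003  0.0008] dist 0.017296720822540548 tcp [ 0.4722 -0.0431  0.0982] t 37.7
```

Call:
apply_moves --claw '[-1,-1,-1,-1,-1]' --travel '[[-0.001,0,0.007],[-0.001,0,0.014],[-0.001,0,0.018],[-0.001,0,0.021],[-0.001,0,0.0225]]' --turn '[[0,0,0],[0,0,0],[0,0,0],[0,0,0],[0,0,0]]'

```text
t: 38.12
tcp_pos: [0.4729, -0.0451, 0.0809]
tool_rot: [0.714, 0.7, -0.0, -0.0]
force: [-0.0, 0.8, 10.6]
finger_gap: 0.145
gripper_force: 80.1
```

Call:
apply_moves --claw '[-1,-1,-1,-1,-1]' --travel '[[0,0,0],[0,0,0],[0,0,0],[0,0,0],[0,0,0]]' --turn '[[0,0,0],[0,0,0],[0,0,0],[0,0,0],[0,0,0]]'

```text
t: 38.53
tcp_pos: [0.4731, -0.0452, 0.0813]
tool_rot: [0.714, 0.7, 0.0, 0.0]
force: [0.7, 0.5, -1.8]
finger_gap: 0.141
gripper_force: 78.5
```

Call:
apply_moves --claw '[-1,-1,-1,-1,-1]' --travel '[[0,0,0.001],[0,0,0.002],[0,0,0.002],[0,0,0.002],[0,0,0.002]]' --turn '[[0,0,0],[0,0,0],[0,0,0],[0,0,0],[0,0,0]]'

```text
t: 38.95
tcp_pos: [0.4733, -0.0453, 0.0809]
tool_rot: [0.714, 0.7, 0.0, 0.001]
force: [-2.1, 1.0, 9.3]
finger_gap: 0.141
gripper_force: 80.1
```

Call:
apply_moves --claw '[1,1,1,1,1]' --travel '[[0,0,0],[0,0,0],[0,0,0],[0,0,0],[0,0,0]]' --turn '[[0,0,0],[0,0,0],[0,0,0],[0,0,0],[0,0,0]]'

```text
t: 39.37
tcp_pos: [0.4729, -0.0452, 0.0795]
tool_rot: [0.714, 0.7, -0.0, -0.0]
force: [0.2, 0.6, -0.1]
finger_gap: 0.837
gripper_force: 0.0
```

Call:
apply_moves --claw '[1,1,1,1,1]' --travel '[[0,0,-0.03],[0,0,-0.08],[0,0,-0.13],[0,0,-0.17],[0,0,-0.17]]' --turn '[[0,0,0],[0,0,0],[0,0,0],[0,0,0],[0,0,0]]'

```text
t: 39.78
tcp_pos: [0.4769, -0.0463, 0.2214]
tool_rot: [0.714, 0.7, 0.003, 0.006]
force: [0.5, -0.6, -0.1]
finger_gap: 1.001
gripper_force: 0.0
```

```bash
python3 - <<'E'
from h import *
s=snap('wrist','w8.png'); W=pts(s);z=W[...,2]
near=(abs(W[...,0]-.474)<.06)&(abs(W[...,1]+.043)<.11)
rect(W[near&(z>.09)&(z<.105)],'grip'); rect(W[near&(z>.072)&(z<.084)],'plate'); rect(W[near&(z>.008)&(z<.02)],'flange')
s=snap('side');W=pts(s);z=W[...,2];n=(abs(W[...,0]-.405)<.07)&(abs(W[...,1]-.295)<.12)
rect(W[n&(z>.088)&(z<.102)],'hood on mat')
go(.405,.2955,.2,88.8)
E
```

```text
grip 979 [473.5 -46.2] [40.3 13.9] 88.8 z 0.0982
plate 6481 [473.5 -46.2] [147.4  34.1] 88.8 z 0.0785
flange 8647 [472.6 -44.5] [195.3  90.1] 88.7 z 0.0144
hood on mat 1138 [405.6 296.6] [172.8  67.3] 88.9 z 0.0948
travel [ 0.4243 -0.0943  0.0202] turn [0.001  0.0003 0.0003] dist 0.3480701103873841 tcp [ 0.4736 -0.0453  0.2168] t 39.8833
```

Call:
apply_moves --claw '[1,1,1,1,1]' --travel '[[0.212,-0.047,0],[0.212,-0.047,0],[0.212,-0.047,0],[0.212,-0.047,0],[0.212,-0.047,0]]' --turn '[[0,0,0],[0,0,0],[0,0,0],[0,0,0],[0,0,0]]'

```text
t: 40.3
tcp_pos: [0.4346, 0.1298, 0.2135]
tool_rot: [0.713, 0.702, -0.002, -0.003]
force: [-0.6, 0.3, -0.2]
finger_gap: 1.002
gripper_force: 0.0
```

Call:
apply_moves --claw '[1,1,1,1,1]' --travel '[[0.212,-0.047,0],[0.212,-0.047,0],[0.212,-0.047,0],[0.212,-0.047,0],[0.212,-0.047,0]]' --turn '[[0,0,0],[0,0,0],[0,0,0],[0,0,0],[0,0,0]]'

```text
t: 40.72
tcp_pos: [0.4024, 0.2998, 0.2138]
tool_rot: [0.712, 0.702, -0.001, -0.001]
force: [0.2, -0.2, 0.4]
finger_gap: 0.997
gripper_force: 0.0
```

Call:
apply_moves --claw '[1,1,1,1,1]' --travel '[[0,0,0],[0,0,0],[0,0,0],[0,0,0],[0,0,0]]' --turn '[[0,0,0],[0,0,0],[0,0,0],[0,0,0],[0,0,0]]'

```text
t: 41.13
tcp_pos: [0.4051, 0.294, 0.2154]
tool_rot: [0.715, 0.699, -0.0, -0.0]
force: [0.2, 1.1, 0.3]
finger_gap: 0.997
gripper_force: 0.0
```

```bash
python3 - <<'E'
from h import *
s=snap('wrist','w9.png');W=pts(s);z=W[...,2];n=(abs(W[...,0]-.405)<.07)&(abs(W[...,1]-.295)<.12)
rect(W[n&(z>.088)&(z<.102)],'hood on mat');rect(W[n&(z>.112)&(z<.128)],'handle')
go(.405,.2952,.0995,88.8)
E
```

```text
hood on mat 16759 [404.4 294.5] [169.4  64.2] 88.8 z 0.0955
handle 1965 [404.4 295.2] [59.5 15.8] 89.0 z 0.1212
travel [ 1.400e-03 -1.000e-04  1.451e-01] turn [-0.0001  0.0001 -0.0005] dist 0.11606543421373404 tcp [0.4051 0.2941 0.2156] t 41.1833
```

Call:
apply_moves --claw '[1,1,1,1,1]' --travel '[[0.001,0,0.04],[0.001,0,0.08],[0.001,0,0.12],[0.001,0,0.145],[0.001,0,0.145]]' --turn '[[0,0,0],[0,0,0],[0,0,0],[0,0,0],[0,0,0]]'

```text
t: 41.6
tcp_pos: [0.4024, 0.2943, 0.0963]
tool_rot: [0.715, 0.699, -0.004, -0.001]
force: [-0.9, -0.1, 0.5]
finger_gap: 0.998
gripper_force: 0.0
```

Call:
apply_moves --claw '[1,-1,-1,-1,-1]' --travel '[[0,0,0],[0,0,0],[0,0,0],[0,0,0],[0,0,0]]' --turn '[[0,0,0],[0,0,0],[0,0,0],[0,0,0],[0,0,0]]' --newtons 90

```text
t: 42.02
tcp_pos: [0.4054, 0.2966, 0.1009]
tool_rot: [0.714, 0.7, 0.001, 0.0]
force: [-0.3, 0.6, -0.2]
finger_gap: 0.455
gripper_force: 0.0
```

Call:
apply_moves --claw '[-1,-1,-1,-1,-1]' --travel '[[0,0,0],[0,0,0],[0,0,0],[0,0,0],[0,0,0]]' --turn '[[0,0,0],[0,0,0],[0,0,0],[0,0,0],[0,0,0]]'

```text
t: 42.43
tcp_pos: [0.4046, 0.2965, 0.1005]
tool_rot: [0.714, 0.7, 0.0, 0.0]
force: [-1.9, -0.5, 6.5]
finger_gap: 0.167
gripper_force: 89.1
```

Call:
apply_moves --claw '[-1,-1,-1,-1,-1]' --travel '[[0,0,-0.01],[0,0,-0.03],[0,0,-0.055],[0,0,-0.08],[0,0,-0.105]]' --turn '[[0,0,0],[0,0,0],[0,0,0],[0,0,0],[0,0,0]]'

```text
t: 42.85
tcp_pos: [0.4038, 0.296, 0.1843]
tool_rot: [0.714, 0.7, -0.001, -0.0]
force: [0.6, 0.6, -3.3]
finger_gap: 0.166
gripper_force: 88.1
```

Call:
apply_moves --claw '[-1,-1,-1,-1,-1]' --travel '[[0,0,-0.025],[0,0,-0.05],[0,0,-0.06],[0,0,-0.06],[0,0,-0.06]]' --turn '[[0,0,0],[0,0,0],[0,0,0],[0,0,0],[0,0,0]]'

```text
t: 43.27
tcp_pos: [0.4041, 0.2961, 0.2313]
tool_rot: [0.714, 0.7, -0.0, -0.0]
force: [-0.2, 0.4, -3.3]
finger_gap: 0.165
gripper_force: 88.3
```

```bash
python3 - <<'E'
from h import *
go(.4730,-.0442,.232,88.8)
E
```

```text
travel [-0.4235  0.0946 -0.0008] turn [-0.0002  0.0001  0.0003] dist 0.3471835809628112 tcp [0.4041 0.2961 0.2313] t 43.2667
```

Call:
apply_moves --claw '[-1,-1,-1,-1,-1]' --travel '[[-0.02,0.005,0],[-0.05,0.011,0],[-0.08,0.018,0],[-0.11,0.025,0],[-0.14,0.031,0]]' --turn '[[0,0,0],[0,0,0],[0,0,0],[0,0,0],[0,0,0]]'

```text
t: 43.68
tcp_pos: [0.4261, 0.1826, 0.2299]
tool_rot: [0.714, 0.7, -0.002, -0.001]
force: [0.3, -0.1, -2.7]
finger_gap: 0.167
gripper_force: 88.2
```

Call:
apply_moves --claw '[-1,-1,-1,-1,-1]' --travel '[[-0.03,0.007,0],[-0.06,0.013,0],[-0.09,0.02,0],[-0.12,0.026,0],[-0.15,0.033,0]]' --turn '[[0,0,0],[0,0,0],[0,0,0],[0,0,0],[0,0,0]]'

```text
t: 44.1
tcp_pos: [0.4497, 0.0622, 0.2299]
tool_rot: [0.714, 0.7, -0.001, -0.002]
force: [-0.7, 0.7, -2.9]
finger_gap: 0.16
gripper_force: 88.2
```

Call:
apply_moves --claw '[-1,-1,-1,-1,-1]' --travel '[[-0.03,0.007,0],[-0.06,0.013,0],[-0.09,0.02,0],[-0.12,0.027,0],[-0.132,0.03,0]]' --turn '[[0,0,0],[0,0,0],[0,0,0],[0,0,0],[0,0,0]]'

```text
t: 44.52
tcp_pos: [0.4731, -0.0455, 0.2301]
tool_rot: [0.715, 0.699, -0.001, -0.0]
force: [-0.0, -0.0, -3.5]
finger_gap: 0.163
gripper_force: 88.2
```

Call:
apply_moves --claw '[-1,-1,-1,-1,-1]' --travel '[[0,0,0],[0,0,0],[0,0,0],[0,0,0],[0,0,0]]' --turn '[[0,0,0],[0,0,0],[0,0,0],[0,0,0],[0,0,0]]'

```text
t: 44.93
tcp_pos: [0.4725, -0.0415, 0.2315]
tool_rot: [0.714, 0.701, -0.0, -0.0]
force: [1.4, 0.6, -3.0]
finger_gap: 0.164
gripper_force: 88.2
```

```bash
python3 - <<'E'
from h import *
go(.4728,-.0427,.1125,88.8)
s=snap('wrist');W=pts(s);z=W[...,2];st,p,r=pose()
n=(abs(W[...,0]-.474)<.06)&(abs(W[...,1]+.043)<.11); h=p[2]-.112+.1065
rect(W[n&(abs(z-h)<.005)],'hood top %.3f'%h); rect(W[n&(z>.008)&(z<.02)],'flange')
E
```

```text
travel [-0.0015  0.0006  0.1487] turn [-0.0003 -0.0002  0.0008] dist 0.11896772403486569 tcp [ 0.4725 -0.0415  0.2315] t 44.9333
hood top 0.226 30178 [472.4 -33.1] [149.2  64.4] 88.9 z 0.2265
flange 0 [0. 0.] [0. 0.] 0.0 z nan
  return _methods._mean(a, axis=axis, dtype=dtype,
  ret = ret.dtype.type(ret / rcount)
```

Call:
apply_moves --claw '[-1,-1,-1,-1,-1]' --travel '[[-0.0013,0.0003,0.02],[-0.0013,0.0003,0.045],[-0.0013,0.0003,0.07],[-0.0013,0.0003,0.08],[-0.0013,0.0003,0.08]]' --turn '[[0,0,0],[0,0,0],[0,0,0],[0,0,0],[0,0,0]]'

```text
t: 45.4
tcp_pos: [0.4718, -0.0429, 0.1661]
tool_rot: [0.714, 0.7, -0.001, -0.002]
force: [0.4, -0.2, -3.0]
finger_gap: 0.169
gripper_force: 88.2
```

Call:
apply_moves --claw '[-1,-1,-1,-1,-1]' --travel '[[0,0,0],[0,0,0],[0,0,0.005],[0,0,0.01],[0,0,0.01]]' --turn '[[0,0,0],[0,0,0],[0,0,0],[0,0,0],[0,0,0]]'

```text
t: 45.82
tcp_pos: [0.4731, -0.0438, 0.1595]
tool_rot: [0.714, 0.7, -0.0, -0.0]
force: [-0.4, 0.1, -3.3]
finger_gap: 0.166
gripper_force: 88.3
```

```bash
python3 - <<'E'
from h import *
go(.4727,-.0425,.1125,88.8); print(pose()[0]['force'])
s=snap('wrist');W=pts(s);z=W[...,2];st,p,r=pose()
n=(abs(W[...,0]-.474)<.06)&(abs(W[...,1]+.043)<.12); h=p[2]-.112+.1065
rect(W[n&(abs(z-h)<.005)],'hood top %.3f'%h); w=W[n&(abs(z-h)<.005)]; print(np.percentile(w[:,1],99.8))
rect(W[n&(z>.008)&(z<.02)],'flange part'); rect(W[n&(z>.035)&(z<.045)],'block part')
E
```

```text
travel [ 0.0016 -0.0005  0.0587] turn [-0.0001 -0.      0.0002] dist 0.047014167188797626 tcp [ 0.4731 -0.0438  0.1595] t 45.8167
[-0.41269406  0.0681332  -3.32579132]
hood top 0.154 30167 [473.1 -35.3] [149.2  64.4] 88.9 z 0.1545
0.03929886741127965
flange part 479 [474.4  51.5] [ 2.4 89.4] 88.8 z 0.0144
block part 0 [0. 0.] [0. 0.] 0.0 z nan
  return _methods._mean(a, axis=axis, dtype=dtype,
  ret = ret.dtype.type(ret / rcount)
```

Call:
apply_moves --claw '[-1,-1,-1,-1,-1]' --travel '[[0.0016,-0.0004,0.005],[0.0016,-0.0004,0.01],[0.0016,-0.0004,0.016],[0.0016,-0.0004,0.022],[0.0016,-0.0004,0.028]]' --turn '[[0,0,0],[0,0,0],[0,0,0],[0,0,0],[0,0,0]]'

```text
t: 46.28
tcp_pos: [0.4728, -0.0425, 0.1366]
tool_rot: [0.714, 0.7, -0.0, -0.0]
force: [0.3, 0.2, -3.8]
finger_gap: 0.168
gripper_force: 88.4
```

Call:
apply_moves --claw '[-1,-1,-1,-1,-1]' --travel '[[0,0,0.003],[0,0,0.006],[0,0,0.009],[0,0,0.012],[0,0,0.012]]' --turn '[[0,0,0],[0,0,0],[0,0,0],[0,0,0],[0,0,0]]'

```text
t: 46.7
tcp_pos: [0.4728, -0.0425, 0.1272]
tool_rot: [0.714, 0.7, -0.0, -0.0]
force: [0.5, -0.4, -3.1]
finger_gap: 0.166
gripper_force: 88.4
```

Engaged round the block with no contact force, so I'm seating it.

Call:
apply_moves --claw '[-1,-1,-1,-1,-1]' --travel '[[0,0,0.004],[0,0,0.008],[0,0,0.012],[0,0,0.015],[0,0,0.0165]]' --turn '[[0,0,0],[0,0,0],[0,0,0],[0,0,0],[0,0,0]]'

```text
t: 47.12
tcp_pos: [0.4727, -0.0425, 0.114]
tool_rot: [0.714, 0.7, -0.0, -0.0]
force: [-0.4, 0.6, -2.9]
finger_gap: 0.169
gripper_force: 88.4
```

Call:
apply_moves --claw '[-1,-1,-1,-1,-1]' --travel '[[0,0,0.001],[0,0,0.002],[0,0,0.003],[0,0,0.0035],[0,0,0.0035]]' --turn '[[0,0,0],[0,0,0],[0,0,0],[0,0,0],[0,0,0]]'

```text
t: 47.53
tcp_pos: [0.473, -0.0426, 0.1117]
tool_rot: [0.714, 0.7, 0.0, 0.0]
force: [-0.2, -0.5, -3.3]
finger_gap: 0.164
gripper_force: 88.6
```

Call:
apply_moves --claw '[-1,-1,-1,-1,-1]' --travel '[[0,0,0.001],[0,0,0.002],[0,0,0.002],[0,0,0.002],[0,0,0.002]]' --turn '[[0,0,0],[0,0,0],[0,0,0],[0,0,0],[0,0,0]]'

```text
t: 47.95
tcp_pos: [0.4729, -0.0426, 0.1115]
tool_rot: [0.714, 0.7, 0.0, 0.0]
force: [-3.4, 0.1, 9.5]
finger_gap: 0.163
gripper_force: 90.2
```

Call:
apply_moves --claw '[1,1,1,1,1]' --travel '[[0,0,0],[0,0,0],[0,0,0],[0,0,0],[0,0,0]]' --turn '[[0,0,0],[0,0,0],[0,0,0],[0,0,0],[0,0,0]]'

```text
t: 48.37
tcp_pos: [0.4731, -0.0426, 0.11]
tool_rot: [0.714, 0.7, 0.0, 0.0]
force: [-0.1, -1.0, 0.0]
finger_gap: 0.861
gripper_force: 0.0
```

Call:
apply_moves --claw '[1,1,1,1,1]' --travel '[[0,0,-0.03],[0,0,-0.08],[0,0,-0.13],[0,0,-0.15],[0,0,-0.15]]' --turn '[[0,0,0],[0,0,0],[0,0,0],[0,0,0],[0,0,0]]'

```text
t: 48.78
tcp_pos: [0.4758, -0.0434, 0.2342]
tool_rot: [0.714, 0.7, 0.002, 0.004]
force: [0.7, 0.1, 0.5]
finger_gap: 1.0
gripper_force: 0.0
```

Call:
apply_moves --claw '[1,1,1,1,1]' --travel '[[0,0,0],[0,0,0],[0,0,0],[0,0,0],[0,0,0]]' --turn '[[0,0,0],[0,0,0],[0,0,0],[0,0,0],[0,0,0]]'

```text
t: 49.2
tcp_pos: [0.4723, -0.0423, 0.2288]
tool_rot: [0.714, 0.7, -0.001, -0.001]
force: [0.9, -0.2, -0.2]
finger_gap: 0.999
gripper_force: 0.0
```

```bash
python3 - <<'E'
from rods import *
from tray import tray
s=snap('wrist');W=pts(s);z=W[...,2]
near=(abs(W[...,0]-.474)<.06)&(abs(W[...,1]+.043)<.11)
rect(W[near&(z>.1)&(z<.112)],'hood top'); rect(W[near&(z>.12)&(z<.14)],'handle'); rect(W[near&(z>.008)&(z<.02)],'flange')
rods(); tray('scene'); snap('scene','fin.png'); print(manip.sense()['t'])
E
```

```text
hood top 16425 [472.7 -44.4] [170.1  64.2] 88.9 z 0.1065
handle 1921 [472.7 -44. ] [59.7 15.8] 89.2 z 0.1322
flange 1661 [472.6 -43.9] [194.7  90.2] 88.8 z 0.0142
a scene in-shift mm [-17.8 -19.  -19.4]
a side in-shift mm [-17.7 -21.3 -22.4]
b scene in-shift mm [19.8 19.3 19.4]
b side in-shift mm [20.2 20.  19.4]
scene 136 [ 0.438 -0.285  0.042] top [ 0.435 -0.287  0.057]
scene 148 [ 0.486 -0.333  0.042] top [ 0.482 -0.334  0.056]
49.55
```

View pics/fin.png

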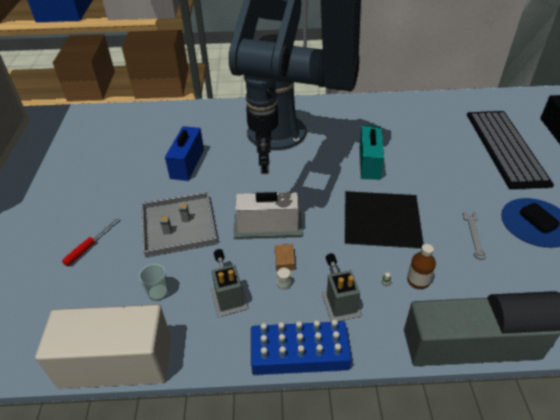

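The final scene view shows the hood seated at (267,212), both cartridges standing in the tray at (166,225) and (184,212), the mat empty and the bystanders in place.

```bash
python3 -c "
from station import manip
print(manip.sign_off())"
```

```text
the job is handed in; nothing more can be done
None
```

The job is handed in (no verdict shown): both rods read at their middle click, both cartridges found (two wells were empty) stand in the tray, the bridge is back on the block with the hood seated over it, and nothing else on the bench looks moved.

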